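# Check the pipettes in the instrument drawer and pull the faulty one

### The job

Pull the drawer of the small bench cabinet fully open by its handle and, where they lie, press the blue plunger button of the front pipette and then of the rear one all the way in. One springs back out, the other stays in: lift the one that stays in out of the drawer, lay it flat in the orange repair tray (do not drop it) and let go, leave the good one lying in the drawer, and push the drawer fully shut. Do not shift or knock over the jar, the cup or the carton behind the tray.

Things in the scene. Friction and masses are not known exactly. Their poses are not given: they have to be found in the camera images.
- drawer (a joint): slide of the cabinet's only drawer, m: 0 shut, 0.185 fully open. It comes out towards the robot, along -x of drawer_handle, with about 1.5 N of friction and light damping; it has no latch and stays where it is left
- cabinet_top_edge (a point): middle of the front edge of the grey cabinet's top, 148 mm above the worktop, flush with the outer face of the shut drawer. The cabinet is fixed, 220 mm deep, 325 mm wide; the tape roll on its rear and the boxes in the open compartment under the drawer are fixed too. x points into the cabinet, y to the robot's left
- drawer_handle (a point): middle of the drawer's steel bar handle, 118 mm above the worktop: bar 11 mm thick, 120 mm long along y, its axis 35 mm in front of the white drawer front, on two posts 51 mm either side of the middle. x points into the cabinet, y to the robot's left, z up. The drawer front reaches from 36 mm below this point to 19 mm above it and is 305 mm wide
- drawer_floor (a point): centre of the drawer's dark inner floor, 88 mm above the worktop, 142.5 mm behind the handle bar; axes as the handle's. Inside 177 mm in x, 291 mm in y; walls rise 30 mm over the floor, the front 49 mm. Dividers along y, 4 mm thick, 18 mm high, at x = -24.5 and +41.5 mm, cut down to 4 mm between y = -80 and +45 mm for the fingers. The rear bay holds a loose marker
- front_bay (a point): centre of the floor of the drawer's front bay (62 mm wide in x); the rear pipette's bay is the same, 66 mm further in x. Axes as the handle's. The pipettes lie along y, one in each, tips within 8 mm of the drawer's right (-y) side wall (at y = -145.5 mm), which stops them when their buttons are pressed; beyond the buttons, to the left, some 65 mm of each bay is empty
- pipette_a_center (a point): one of two like white pipettes, 221 mm long, 95 g: a point on its axis half-way along, 12 mm above its underside. y points from the plunger button to the tip, z up. The body, 24 mm wide and high, reaches from 82 mm behind this point (-y) to 39 mm ahead, where it is thinner; the balance is about 20 mm behind. A finger hook sticks out 22 mm to +x at 74 mm behind. Which bay it lies in changes
- pipette_b_center (a point): the same for the other pipette
- pipette_a_button (a point): centre of the outer end face of its blue plunger button (a disc 14 mm across, 10 mm above the pipette's underside); it moves with the plunger. Axes as the pipette's: pressed in along +y. The stroke is 10 mm; a sound plunger takes about 8 N at the bottom and springs out again, one that sticks takes about 5 N and stays where it is left
- pipette_b_button (a point): the same for the other pipette
- pipette_a_plunger (a joint): plunger of pipette_a, m: 0 out, 0.010 all the way in
- pipette_b_plunger (a joint): plunger of pipette_b, m: 0 out, 0.010 all the way in
- tray: orange repair tray, loose, 350 g, 125 mm in its x, 275 mm in its y, 27 mm high, walls 4 mm; its y is roughly across the robot's view. Origin at the centre of its underside, inner floor 4 mm up, inside 117 x 267 mm
- jar_center (a point): bystander: cream-lidded white jar, 61 mm across, 82 mm high; centre half-way up
- cup_center (a point): bystander: specimen cup with dark teal lid, 52 mm across, 57 mm high; centre half-way up
- carton_center (a point): bystander: small white carton with a red band, 55 x 85 x 45 mm; centre half-way up

How it is judged:
By the outcome, as a careful person would: the job done as asked, in the order asked, and still so for the second after the job is handed in, with the robot touching nothing.
It also fails if it takes over 72 s, if anything falls off the work surface, if the arm or the gripper's body presses on something with over 40 N, if the wrist force passes 120 N, or if a joint passes its speed limit or range.

### The arm

A 7-joint arm with a two-finger parallel gripper is mounted at the origin on a cart in front of the work surface, level with it; the furniture and walls round the work are solid. World frame = base frame: x ahead of the robot, y to its left, z up, the work surface at z = 0. Lengths are in mm, angles in rad, forces in N, time in s.
With the tool pointing down it reaches from about 400 to 875 mm from the base axis. Payload 4.4 kg.
Tool frame: the origin (TCP) lies on the centre line of the jaws, within the pads' length; the fingertips stand 8 mm ahead of it and the grasp point (between the pads) lies 11 mm behind it; x points along the fingers, z is the direction in which the jaws open and shut, and the axes are right-handed (so a half turn about x gives the same grasp; the last joint's range is limited). The gripper opens to 85 mm and grips with 20 to 120 N. Pads are 22 mm wide; open, the fingers measure 114 mm over their backs; the gripper's body (76 mm by 85 mm) begins 54 mm behind the grasp point. The pads swing forward as they close: fully open they stand 13 mm farther back than shut.
Start: joints at [1.277, 0.628, 0.038, 1.517, -0.027, 0.996, -0.02], TCP at [146.82, -633.215, 239.313] pointing down, gripper open.
Joint ranges: [-3.06, 3.06], [-0.37, 2.12], [-1.25, 1.32], [0.18, 2.47], [-1.1, 4.24], [0.23, 1.98], [-2.94, 2.94]. Speed limits (rad/s): [2.57, 2.57, 3.14, 3.14, 3.14, 3.14, 3.14].

### API

Orientations are given as [roll, pitch, yaw] about the fixed x, y, z axes, in that order (R = Rz(yaw) Ry(pitch) Rx(roll)).
In Python, from cell import ctrl, get_image, camera_params gives the robot as it stands. The module is installed in compiled form; this text tells all that it offers.
- The arm moves only by the shell command python3 -m handwheel 'ROWS'. ROWS is text: rows parted by semicolons, each of 7 numbers parted by spaces: the opening, from -1 (shut) to 1 (fully open), then the shift along the tool's x, y, z in mm, then the turn, a rotation vector about the tool's x, y, z in rad. In form: grip x y z wx wy wz; .... A call has 1 to 10 rows; each row shifts and turns the pose as measured when the row begins, along the tool's axes as they then stand; what a row does not reach is not made up. A row lasts 1/10 s, in which the tool goes at most 50 mm and 8.59 degrees, less where a joint would pass 70% of its speed; a pose out of reach is approached as far as the arm can. A call with a gripper value outside its range is refused whole. The fingers move at their own pace and stop on an object; the grip force is fixed at half the most. Time passes only in rows, so rows that do not move let the fingers close. It gives the time, the measured TCP pose, the force and the opening at its end, in the units of the state.
- ctrl.read_state(): the state, without advancing time (a new reading comes with each control period).
- get_image(name): name is "scene" or "top"; returns the picture (480x640x3 uint8, blue, green, red); there is no depth.
- camera_params(name): a dict with "fx", "fy", "cx", "cy" (pixels), "k1" (the pictures are not rectified: a ray, as slopes to the right and down, at radius r is drawn at 1 + k1 r^2 times it, then the intrinsics apply), "eye" and "orientation" of the camera in the world. Camera axes: x right, y up, looking along -z (the intrinsics and any distortion apply to the point x, -y, -z); pixel columns grow to the right and rows downward; lengths in mm; the calibration is good to about 2 mm. A picture is of the moment at which its call begins. camera_params takes no time and is no camera call.
- ctrl.finish_job(): hands the job in, once; it reports no verdict.
The state is a dict: "clock": time; "qpos": joint angles; "qd": joint speeds; "tau": joint torques, N m; "eef_pos": TCP position; "tool_rot": TCP orientation; "force": force on the tool from outside, world axes, zero at the start; "torque": the same for the moment, N m; "width": finger opening in mm.
Only numpy, scipy, OpenCV 4.12 (cv2) and the standard library are available. Lean on these libraries where they do the work, as an engineer would, in place of code of your own. Each camera call takes 0.05 s, during which the arm holds its last target.

## Working session

There is one attempt and no reset: what is moved stays moved. The work goes in short steps, Python scripts to look and compute and a shell command to move; the robot and the scene stay as the last step left them, time stands still between calls to the robot, and variables do not carry over. Pictures are saved under pics/ and viewed, and the job is handed in when it is done.

```bash
mkdir -p pics; python3 - <<'E'
from cell import ctrl,get_image,camera_params
import cv2
for n in ("scene","top"):
    cv2.imwrite(f"pics/{n}0.png",get_image(n)); print(n,camera_params(n))
print(ctrl.read_state())
E
```

```text
scene {'fx': 444.60773396326516, 'fy': 444.60773396326516, 'cx': 327.7451385152502, 'cy': 238.2431001597266, 'k1': 0.02102839578653472, 'eye': array([  7.2036951 , 312.75525076, 532.5219441 ]), 'orientation': array([ 1.03805616,  0.00805333, -2.09075314])}
top {'fx': 543.9070779060014, 'fy': 543.9070779060014, 'cx': 322.1268093265445, 'cy': 229.15274307283136, 'k1': 0.05228601304823149, 'eye': array([ 559.99134588,  -60.23333767, 1179.30813336]), 'orientation': array([ 0.10478616,  0.00954987, -1.58551632])}
{'clock': 0.1, 'qpos': array([ 1.27718275,  0.62924249,  0.03845577,  1.51826029, -0.02700773,
        0.99629924, -0.01997674]), 'qd': array([-0.00215541, -0.00074192, -0.00015656, -0.00353813, -0.00088059,
        0.00029782, -0.00093952]), 'tau': array([ 2.81938999e-03, -5.64529824e+01,  1.22990303e+00, -1.93972528e+01,
        1.11767859e-02,  5.44127353e-03,  3.34893423e-05]), 'eef_pos': array([ 146.70519506, -632.67252717,  238.49092471]), 'tool_rot': array([-3.13200768,  1.56910514,  1.8082052 ]), 'force': array([-0.88282403,  0.11046686, -0.09363667]), 'torque': array([ 0.0093163 , -0.01434214,  0.02522306]), 'width': 85.33158172663136}
```

View pics/scene0.png

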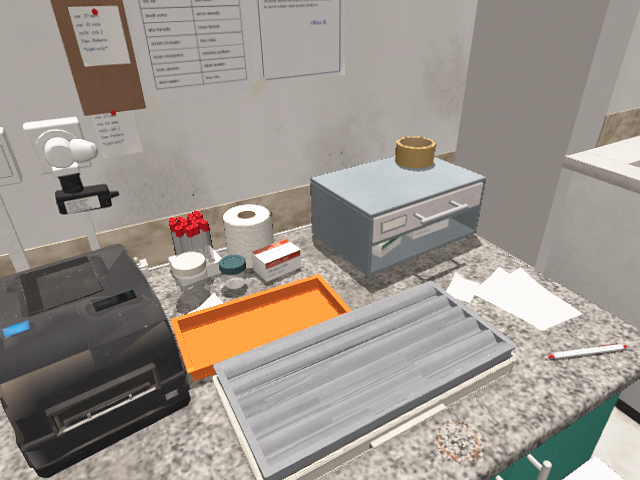

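View pics/top0.png

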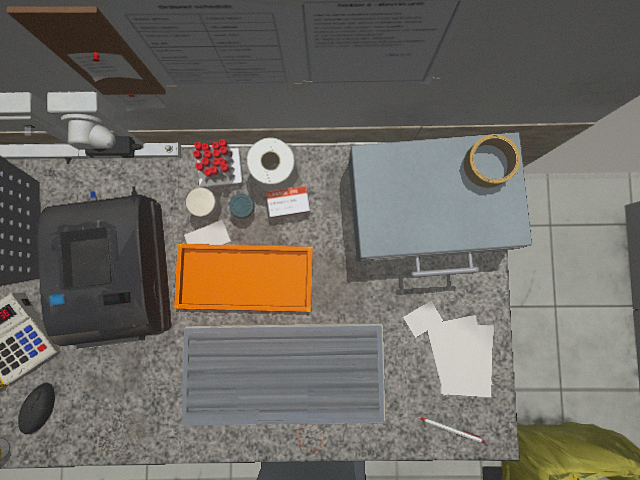

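```bash
cat > h.py <<'E'
import numpy as np,cv2
from scipy.spatial.transform import Rotation as Rn
from cell import ctrl,get_image,camera_params
def px2w(n,u,v,z):
    c=camera_params(n); R=Rn.from_euler('xyz',c['orientation']).as_matrix()
    xd,yd=(u-c['cx'])/c['fx'],(v-c['cy'])/c['fy']
    x,y=xd,yd
    for _ in range(20):
        s=1+c['k1']*(x*x+y*y); x,y=xd/s,yd/s
    d=R@np.array([x,-y,-1]); e=c['eye']; return e+d*(z-e[2])/d[2]
def w2px(n,p):
    c=camera_params(n); R=Rn.from_euler('xyz',c['orientation']).as_matrix()
    q=R.T@(np.array(p)-c['eye']); x,y=q[0]/-q[2],-q[1]/-q[2]; s=1+c['k1']*(x*x+y*y)
    return c['cx']+c['fx']*x*s,c['cy']+c['fy']*y*s
def crop(img,x0,y0,x1,y1,k,name):
    cv2.imwrite(name,cv2.resize(img[y0:y1,x0:x1],None,fx=k,fy=k,interpolation=cv2.INTER_CUBIC))
E
python3 - <<'E'
from h import *
t=cv2.imread('pics/top0.png');s=cv2.imread('pics/scene0.png')
crop(t,340,120,540,270,4,'pics/c1.png')
crop(s,300,130,500,280,4,'pics/c2.png')
crop(t,165,140,325,260+60,4,'pics/c3.png') if 0 else crop(t,165,175,325,320,4,'pics/c3.png')
E
```

```text
(no output)
```

View pics/c1.png

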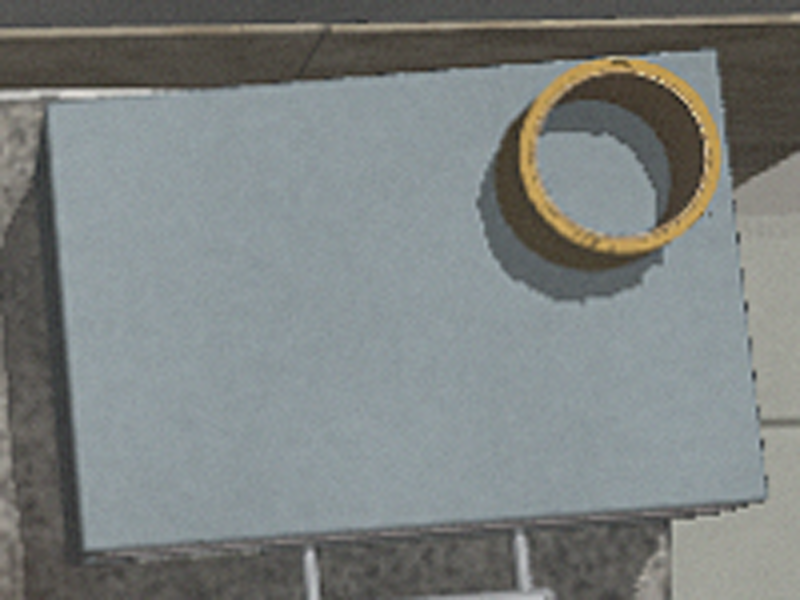

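View pics/c2.png

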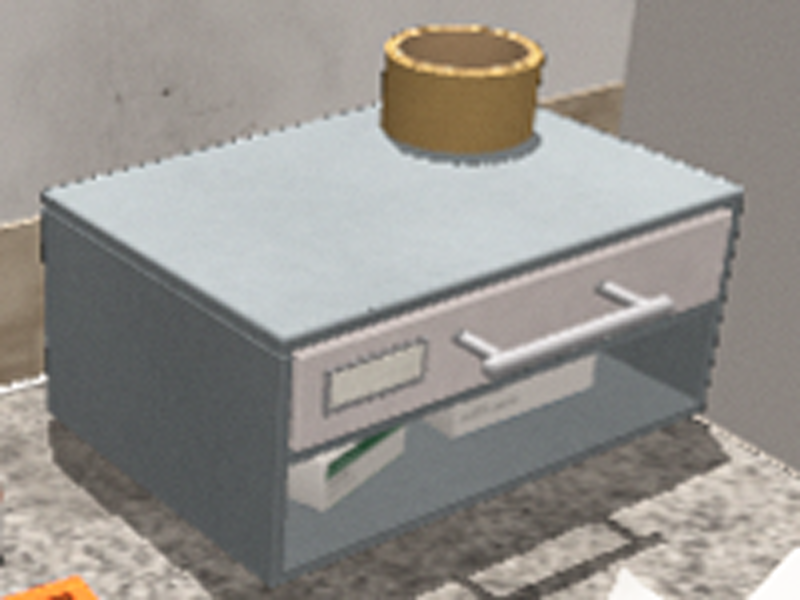

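View pics/c3.png

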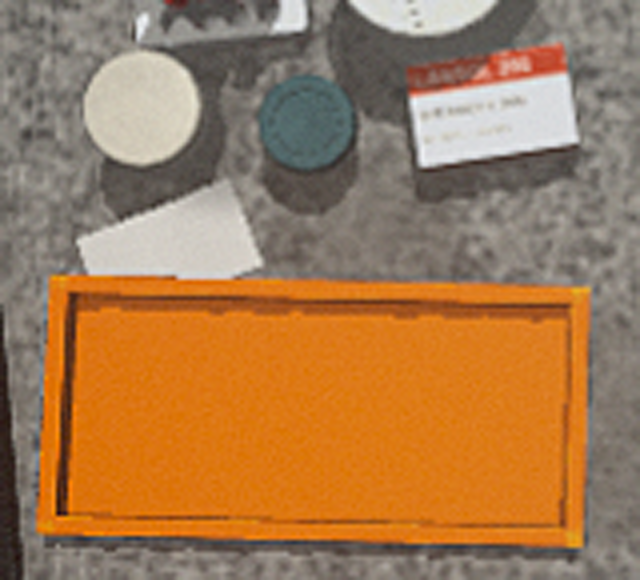

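```bash
python3 - <<'E'
from h import *
np.set_printoptions(precision=1,suppress=True)
a=px2w('top',361.75,257.5,148);b=px2w('top',531.25,244.75,148);c=px2w('top',351.75,145,148);d=px2w('top',519,132.75,148)
print(a,b,c,d,np.linalg.norm(a-b),np.linalg.norm(a-c))
a2=px2w('scene',300+285/4,130+345/4,148);b2=px2w('scene',300+742/4,130+188/4,148);print(a2,b2,np.linalg.norm(a2-b2))
for A,B in((a,b),(a2,b2)):
    y=(A-B)/np.linalg.norm(A-B); x=np.array([y[1],-y[0],0]);m=(A+B)/2
    th=np.arctan2(x[1],x[0]); print('mid',m,'yaw',th,'handle',m-35*x-[0,0,30])
    o=m-35*x-[0,0,30]
    for s in(60,-60): print(w2px('top',o+s*y),w2px('scene',o+s*y))
T=[px2w('top',u,v,27) for u,v in((177.5,244.25),(312.5,247),(310.5,311.75),(174.5,308.25))]
print(np.array(T),np.mean(T,0))
for u,v,z in((165+142/4,175+108/4,82),(165+308/4,175+122/4,57),(165+500/4,175+110/4,45)): print(px2w('top',u,v,z))
E
```

```text
[ 613.4 -126.2  148. ] [ 632.9 -444.6  148. ] [ 831.4 -111.7  148. ] [ 848.7 -432.6  148. ] 318.96097356953703 218.41393368107515
[ 603.4 -118.   148. ] [ 628.3 -438.7  148. ] 321.65650078592154
mid [ 623.2 -285.4  148. ] yaw 0.06119783475161867 handle [ 588.2 -287.6  118. ]
(np.float64(413.49252039308453), np.float64(272.4340218463068)) (np.float64(422.32689900479465), np.float64(220.36287747468364))
(np.float64(475.6128141568813), np.float64(267.81131790147344)) (np.float64(464.7901280088959), np.float64(205.04842593990503))
mid [ 615.9 -278.3  148. ] yaw 0.07761176383154439 handle [ 581.  -281.1  118. ]
(np.float64(410.30714278738907), np.float64(276.7546856021455)) (np.float64(422.5430706153453), np.float64(222.89416092884764))
(np.float64(472.3350975893584), np.float64(271.11824887374144)) (np.float64(464.6612630469802), np.float64(206.92877496941287))
[[654.  256.3  27. ]
 [643.6 -30.   27. ]
 [507.8 -24.1  27. ]
 [519.7 260.5  27. ]] [581.2 115.7  27. ]
[735.1 195.6  82. ]
[730.4 115.1  57. ]
[737.   15.7  45. ]
```

```bash
python3 - <<'E'
from h import *
t=cv2.imread('pics/top0.png');s=cv2.imread('pics/scene0.png')
a=cv2.resize(t[240:290,400:490],None,fx=8,fy=8,interpolation=cv2.INTER_CUBIC)[:,:720]
b=cv2.resize(s[190:235,405:495],None,fx=8,fy=8,interpolation=cv2.INTER_CUBIC)
b=b[:200*0+360]
cv2.imwrite('pics/c4.png',a);cv2.imwrite('pics/c5.png',b)
E
```

```text
(no output)
```

View pics/c4.png

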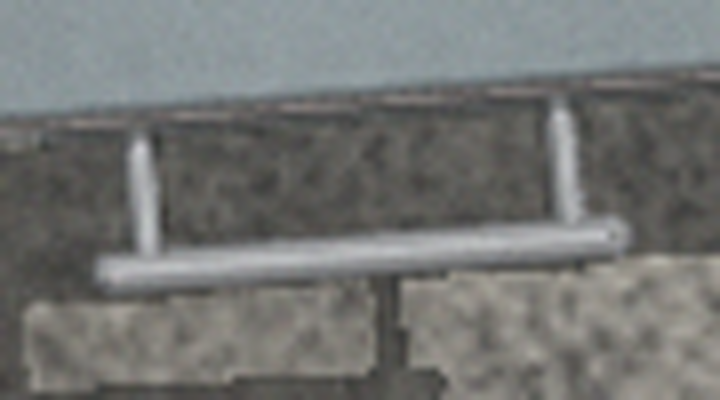

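View pics/c5.png

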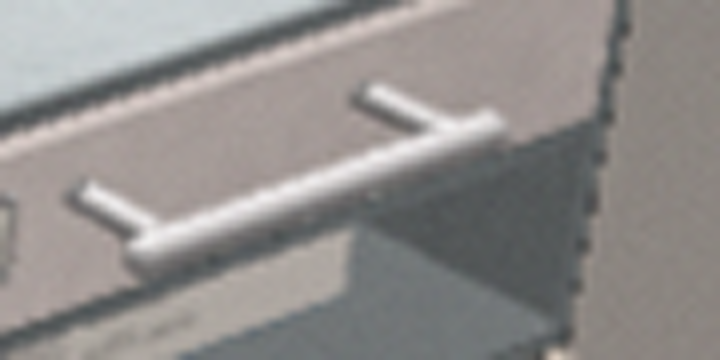

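```bash
python3 - <<'E'
from h import *
np.set_printoptions(precision=1,suppress=True)
for n,l,r in(('top',(412.5,274),(478.5,269.5)),('scene',(422,221.2),(467.3,205.8))):
    a=px2w(n,*l,118);b=px2w(n,*r,118); print(n,a,b,(a+b)/2,np.linalg.norm(a-b),np.arctan2(-(b-a)[0]*-1*-1*-1,(a-b)[1]) , (b-a)[0]/(a-b)[1])
E
```

```text
top [ 581.6 -225.7  118. ] [ 588.6 -352.8  118. ] [ 585.1 -289.2  118. ] 127.35571311502804 0.05508404403264882 0.05513982468987031
scene [ 582.2 -224.9  118. ] [ 586.7 -349.3  118. ] [ 584.5 -287.1  118. ] 124.55001825996925 0.035849851892513974 0.03586521801057403
```

```bash
cat >> h.py <<'E'
np.set_printoptions(precision=3,suppress=True)
def st():
    s=ctrl.read_state(); R=Rn.from_euler('xyz',s['tool_rot']).as_matrix()
    print('t',round(s['clock'],2),'pos',s['eef_pos'].round(1),'F',s['force'].round(1),'w',round(s['width'],1)); return s,R
def go(target,xdir=None,zdir=None):
    """prints tool-frame shift to reach target world TCP, and rotvec to have tool x=down and z=zdir"""
    s,R=st(); d=np.array(target)-s['eef_pos']
    print('shift tool',(R.T@d).round(1),'world',d.round(1))
    if zdir is not None:
        x=np.array([0,0,-1.]); z=np.array([*zdir,0.]);z/=np.linalg.norm(z); y=np.cross(z,x); Rd=np.column_stack([x,y,z])
        print('rot tool',Rn.from_matrix(R.T@Rd).as_rotvec())
        print('shift in final axes',(Rd.T@d).round(1))
E
python3 - <<'E'
from h import *
s,R=st(); print(R)
y=.06
go([585-35,-290,230],zdir=[np.cos(y),np.sin(y)])
go([585-35,-290,230],zdir=[-np.cos(y),-np.sin(y)])
E
```

```text
t 0.1 pos [ 146.7 -632.7  238.5] F [-0.9  0.1 -0.1] w 85.3
[[-0.     0.974  0.226]
 [ 0.002  0.226 -0.974]
 [-1.    -0.    -0.002]]
t 0.1 pos [ 146.7 -632.7  238.5] F [-0.9  0.1 -0.1] w 85.3
shift tool [   8.9  470.3 -242.7] world [403.3 342.7  -8.5]
rot tool [-1.403 -0.001 -0.001]
shift in final axes [  8.5 317.9 423.1]
t 0.1 pos [ 146.7 -632.7  238.5] F [-0.9  0.1 -0.1] w 85.3
shift tool [   8.9  470.3 -242.7] world [403.3 342.7  -8.5]
rot tool [ 1.739 -0.001  0.001]
shift in final axes [   8.5 -317.9 -423.1]
```

```bash
cat >> h.py <<'E'
def rows(target,n,ang=0.,nr=None,grip=None):
    """suggest rows: straight world line in n rows, with turn ang about tool x spread over nr rows"""
    s,R=st(); d=(np.array(target)-s['eef_pos'])/n; nr=nr or n
    for i in range(n):
        w=ang/nr if i<nr else 0
        print((R.T@d).round(1),round(w,3)); R=R@Rn.from_rotvec([w,0,0]).as_matrix()
E
python3 -c "
from h import *
rows([585,-288,200],12,-1.403,10)"
```

```text
t 0.1 pos [ 146.7 -632.7  238.5] F [-0.9  0.1 -0.1] w 85.3
[  3.2  42.1 -19.7] -0.14
[  3.2  44.4 -13.6] -0.14
[ 3.2 45.9 -7.3] -0.14
[ 3.2 46.5 -0.8] -0.14
[ 3.2 46.1  5.7] -0.14
[ 3.2 44.9 12.1] -0.14
[ 3.2 42.7 18.2] -0.14
[ 3.2 39.8 24. ] -0.14
[ 3.2 36.  29.4] -0.14
[ 3.2 31.6 34.1] -0.14
[ 3.2 26.5 38.2] 0
[ 3.2 26.5 38.2] 0
```

```bash
python3 -m handwheel '-0.4 3 42 -20 -0.14 0 0; -0.4 3 44 -14 -0.14 0 0; -0.4 3 46 -7 -0.14 0 0; -0.4 3 46 -1 -0.14 0 0; -0.4 3 46 6 -0.14 0 0; -0.4 3 45 12 -0.14 0 0; -0.4 3 43 18 -0.14 0 0; -0.4 3 40 24 -0.14 0 0; -0.4 3 36 29 -0.14 0 0; -0.4 3 32 34 -0.14 0 0'
python3 -c "
from h import *
y=.06
go([585,-288,180],zdir=[np.cos(y),np.sin(y)])"
```

```text
clock: 1.1
eef_pos: [508.0, -334.4, 201.5]
tool_rot: [3.086, 1.561, -3.102]
force: [0.3, -1.3, 0.8]
width: 25.3
t 1.1 pos [ 508.  -334.4  201.5] F [ 0.3 -1.3  0.8] w 25.3
shift tool [20.7 38.9 81.3] world [ 77.   46.4 -21.5]
rot tool [ 0.035 -0.01  -0.   ]
shift in final axes [21.5 41.7 79.7]
```

```bash
python3 -m handwheel '-0.4 10 20 40 0.035 -0.01 0; -0.4 10 20 40 0 0 0; -0.4 0 0 0 0 0 0'
python3 -c "
from h import *
y=.06
go([585,-288,107],zdir=[np.cos(y),np.sin(y)])
cv2.imwrite('pics/s1.png',get_image('scene'));i=get_image('top');crop(i,380,200,540,320,5,'pics/t1.png')"
```

```text
clock: 1.4
eef_pos: [592.4, -277.1, 179.2]
tool_rot: [1.044, 1.563, 1.117]
force: [-0.4, 0.0, 0.5]
width: 25.3
t 1.4 pos [ 592.4 -277.1  179.2] F [-0.4  0.   0.5] w 25.3
shift tool [ 72.1 -10.8  -8.4] world [ -7.4 -10.9 -72.2]
rot tool [ 0.013  0.004 -0.007]
shift in final axes [ 72.2 -10.4  -8. ]
```

View pics/s1.png

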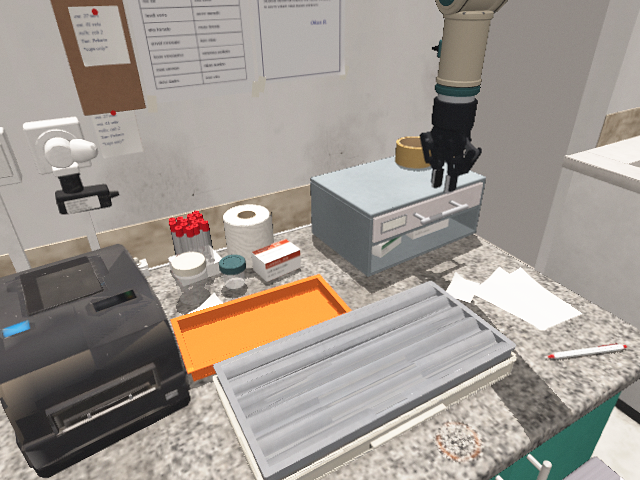

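View pics/t1.png

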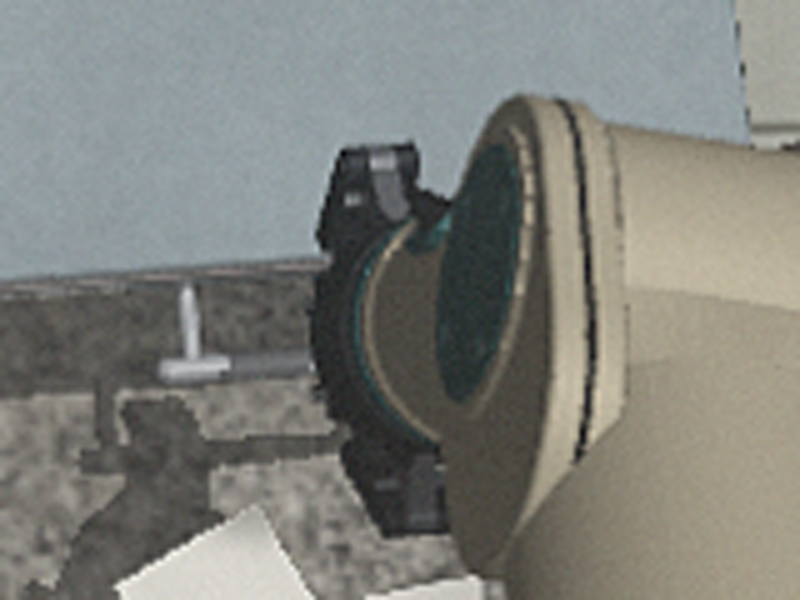

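```bash
python3 -m handwheel '-0.4 10 -11 -8 0.013 0.004 -0.007; -0.4 10 0 0 0 0 0; -0.4 5 0 0 0 0 0; -0.4 0 0 0 0 0 0'
python3 -c "
from h import *
y=.06
go([585,-288,107],zdir=[np.cos(y),np.sin(y)])"
```

```text
clock: 1.9
eef_pos: [573.8, -302.0, 152.2]
tool_rot: [-2.466, 1.558, -2.423]
force: [-0.1, -0.2, 0.1]
width: 25.8
t 1.9 pos [ 573.8 -302.   152.2] F [-0.1 -0.2  0.1] w 25.8
shift tool [44.9 13.8 12.3] world [ 11.2  14.  -45.2]
rot tool [-0.017 -0.01   0.008]
shift in final axes [45.2 13.3 12.1]
```

```bash
python3 -m handwheel '-0.4 0 0 0 0 0 0; -0.4 0 0 0 0 0 0'; python3 -m handwheel '-0.4 0 6 6 0 0 0'; python3 -m handwheel '-0.4 0 0 0 0 0 0'; python3 -m handwheel '-0.4 0 0 0 0 0 0'
```

```text
clock: 2.1
eef_pos: [573.0, -303.0, 152.1]
tool_rot: [-2.477, 1.557, -2.435]
force: [-0.3, 0.1, 0.8]
width: 25.7
clock: 2.2
eef_pos: [578.0, -298.2, 152.3]
tool_rot: [-2.439, 1.556, -2.4]
force: [-0.1, -0.7, -0.3]
width: 25.9
clock: 2.3
eef_pos: [579.7, -296.2, 152.7]
tool_rot: [-2.395, 1.559, -2.353]
force: [0.2, 0.1, -0.7]
width: 25.7
clock: 2.4
eef_pos: [580.1, -295.9, 153.0]
tool_rot: [-2.359, 1.559, -2.317]
force: [-1.1, -0.1, 0.2]
width: 26.0
```

```bash
python3 -m handwheel '-0.4 0 6 4 -0.017 -0.01 0.008; -0.4 0 0 0 0 0 0; -0.4 15 0 0 0 0 0; -0.4 0 0 0 0 0 0'
python3 -c "
from h import *
y=.06
go([585,-288,107],zdir=[np.cos(y),np.sin(y)])"
```

```text
clock: 2.8
eef_pos: [584.7, -288.5, 137.1]
tool_rot: [0.048, 1.568, 0.11]
force: [-1.0, -0.3, -1.3]
width: 25.6
t 2.8 pos [ 584.7 -288.5  137.1] F [-1.  -0.3 -1.3] w 25.6
shift tool [30.1  0.4  0.3] world [  0.3   0.5 -30.1]
rot tool [ 0.002  0.003 -0.   ]
shift in final axes [30.1  0.4  0.3]
```

```bash
python3 -m handwheel '-0.4 8 0 0 0 0 0; -0.4 6 0 0 0 0 0;-0.4 0 0 0 0 0 0'; python3 -m handwheel '-0.4 8 0 0 0 0 0; -0.4 2 0 0 0 0 0; -0.4 0 0 0 0 0 0'; python3 -c "
from h import *
y=.06
go([585,-288,107],zdir=[np.cos(y),np.sin(y)])
crop(get_image('scene'),380,130,520,235,5,'pics/s2.png')"
```

```text
clock: 3.1
eef_pos: [584.0, -288.6, 120.8]
tool_rot: [0.447, 1.569, 0.509]
force: [0.1, 0.3, 1.2]
width: 25.4
clock: 3.4
eef_pos: [584.1, -288.7, 110.8]
tool_rot: [0.264, 1.569, 0.325]
force: [-1.5, 0.6, 4.6]
width: 25.4
t 3.4 pos [ 584.1 -288.7  110.8] F [-1.5  0.6  4.6] w 25.4
shift tool [3.8 0.7 0.9] world [ 0.9  0.7 -3.8]
rot tool [ 0.001  0.001 -0.   ]
shift in final axes [3.8 0.7 1. ]
```

View pics/s2.png

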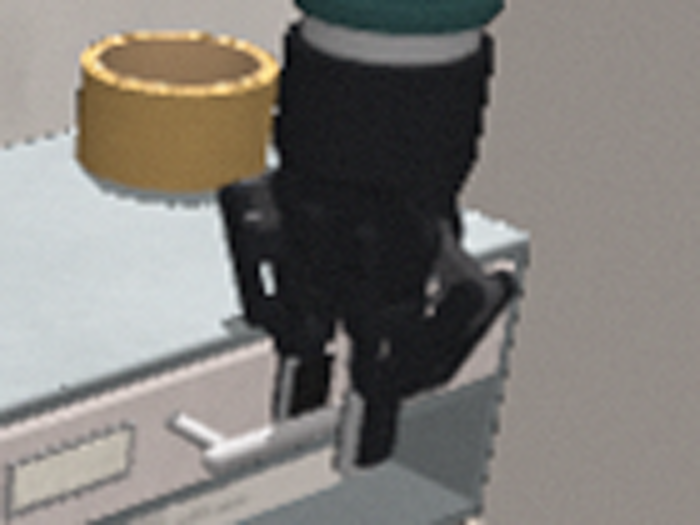

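```bash
python3 -m handwheel '-1 -2 0 0 0 0 0; -1 0 0 0 0 0 0; -1 0 0 0 0 0 0; -1 0 0 0 0 0 0'
```

```text
clock: 3.85
eef_pos: [584.5, -288.7, 113.0]
tool_rot: [0.092, 1.568, 0.153]
force: [-0.2, -0.5, 0.6]
width: 9.0
```

```bash
python3 -m handwheel '-1 0 0 -8 0 0 0; -1 0 0 -15 0 0 0; -1 0 0 -18 0 0 0; -1 0 0 -18 0 0 0'; python3 -m handwheel '-1 0 0 -18 0 0 0; -1 0 0 -18 0 0 0; -1 0 0 -15 0 0 0; -1 0 0 0 0 0 0'; python3 -c "
from h import *
y=.06
go([584.5-185*np.cos(y),-288.7-185*np.sin(y),113],zdir=[np.cos(y),np.sin(y)])"
```

```text
clock: 4.25
eef_pos: [529.8, -292.1, 113.0]
tool_rot: [-0.128, 1.556, -0.064]
force: [2.2, -0.6, -0.2]
width: 8.5
clock: 4.65
eef_pos: [474.6, -295.6, 113.0]
tool_rot: [-0.14, 1.555, -0.078]
force: [-2.3, 0.7, -0.5]
width: 9.2
t 4.65 pos [ 474.6 -295.6  113. ] F [-2.3  0.7 -0.5] w 9.2
shift tool [ -1.2   0.4 -74.9] world [-74.8  -4.2  -0. ]
rot tool [0.002 0.016 0.002]
shift in final axes [  0.    0.3 -74.9]
```

```bash
python3 -m handwheel '-1 0 0 -18 0 0.016 0; -1 0 0 -18 0 0 0; -1 0 0 -15 0 0 0; -1 0 0 -8 0 0 0; -1 0 0 -4 0 0 0';  python3 -m handwheel '-1 0 0 -4 0 0 0; -1 0 0 -3 0 0 0';python3 -c "
from h import *
y=.06
go([584.5-185*np.cos(y),-288.7-185*np.sin(y),113],zdir=[np.cos(y),np.sin(y)])"
```

```text
clock: 5.15
eef_pos: [415.7, -299.3, 113.0]
tool_rot: [-0.346, 1.559, -0.282]
force: [2.0, -0.6, -2.3]
width: 8.5
clock: 5.35
eef_pos: [409.7, -299.7, 113.0]
tool_rot: [-0.314, 1.557, -0.25]
force: [2.1, -0.2, -0.2]
width: 8.6
t 5.35 pos [ 409.7 -299.7  113. ] F [ 2.1 -0.2 -0.2] w 8.6
shift tool [-0.1  0.5 -9.8] world [-9.9 -0.1 -0. ]
rot tool [0.004 0.013 0.004]
shift in final axes [ 0.   0.5 -9.8]
```

```bash
python3 -m handwheel '-1 0 0 -5 0 0 0; -1 0 0 -4 0 0 0; -1 0 0 -4 0 0 0';  python3 -m handwheel '-1 0 0 -5 0 0 0'; python3 -m handwheel '-1 0 0 -6 0 0 0'
```

```text
clock: 5.65
eef_pos: [404.2, -300.0, 113.1]
tool_rot: [-0.221, 1.542, -0.153]
force: [10.8, 0.8, -11.7]
width: 8.4
clock: 5.75
eef_pos: [404.2, -300.0, 113.1]
tool_rot: [-0.198, 1.533, -0.128]
force: [13.1, 0.1, -12.4]
width: 8.5
clock: 5.85
eef_pos: [404.2, -300.0, 113.1]
tool_rot: [-0.183, 1.521, -0.111]
force: [14.8, 1.1, -12.7]
width: 8.7
```

```bash
python3 -m handwheel '-1 0 0 2 0 0.05 0; -1 0 0 0 0 0 0'; python3 -c "
from h import *
s,R=st();print(s['qpos'])
cv2.imwrite('pics/s3.png',get_image('scene'));i=get_image('top');crop(i,340,180,540,330,4,'pics/t3.png')"
```

```text
clock: 6.05
eef_pos: [407.0, -299.8, 113.0]
tool_rot: [-1.649, 1.562, -1.577]
force: [2.8, 1.0, 1.9]
width: 9.0
t 6.05 pos [ 407.  -299.8  113. ] F [2.8 1.  1.9] w 9.0
[ 0.768  0.63  -0.285  2.03   0.354  0.524  0.298]
```

View pics/s3.png

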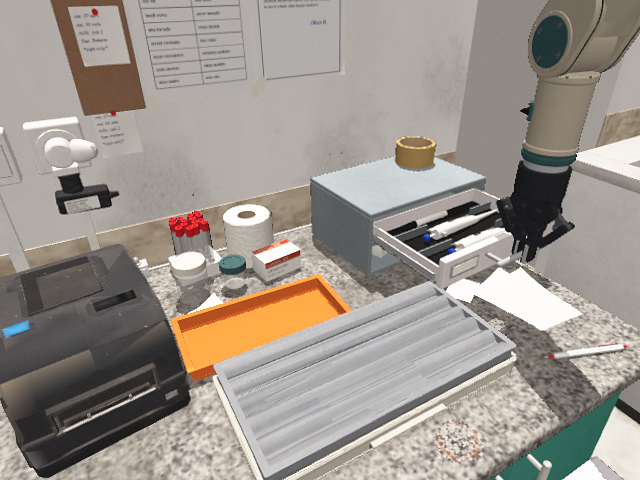

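View pics/t3.png

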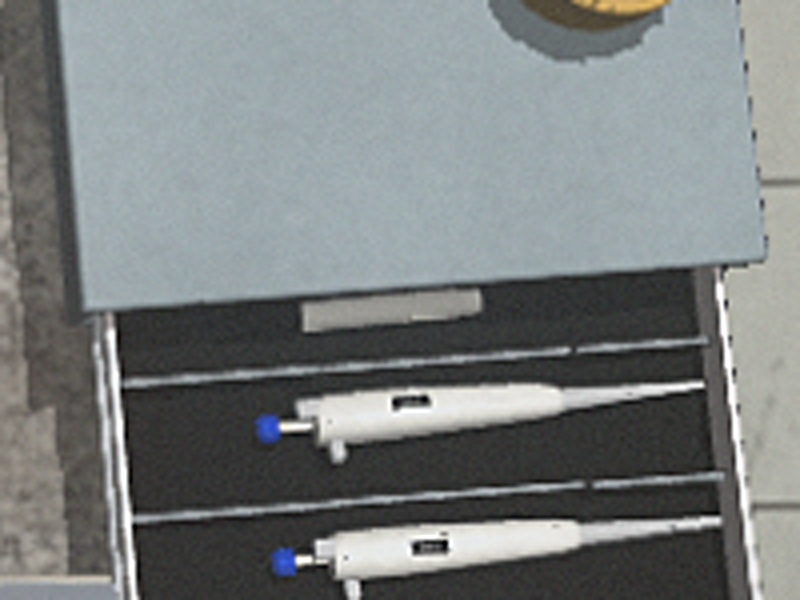

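```bash
python3 -m handwheel '-1 0 0 -4 0 0 0; -1 0 0 -4 0 0 0; -1 0 0 0 0 0 0'; python3 -m handwheel '-0.4 0 0 0 0 0 0; -0.4 0 0 0 0 0 0; -0.4 -15 0 0 0 0 0; -0.4 -30 0 0 0 0 0; -0.4 -20 0 0 0 0 0; -0.4 0 0 0 0 0 0'; python3 -c "
from h import *
s,R=st();print(s['qpos'])
i=get_image('scene');crop(i,340,170,540,320,4,'pics/s4.png');i=get_image('top');cv2.imwrite('pics/t4f.png',i);crop(i,350,230,550,380,4,'pics/t4.png')"
```

```text
clock: 6.45
eef_pos: [404.3, -300.0, 113.0]
tool_rot: [-0.555, 1.551, -0.483]
force: [-1.0, -0.3, 1.2]
width: 8.5
clock: 7.05
eef_pos: [394.4, -299.6, 178.7]
tool_rot: [-1.108, 1.563, -1.039]
force: [-0.0, -0.3, 0.6]
width: 25.8
t 7.05 pos [ 394.4 -299.6  178.7] F [-0.  -0.3  0.6] w 25.8
[ 0.84   0.514 -0.357  2.005  0.289  0.664  0.367]
```

View pics/s4.png

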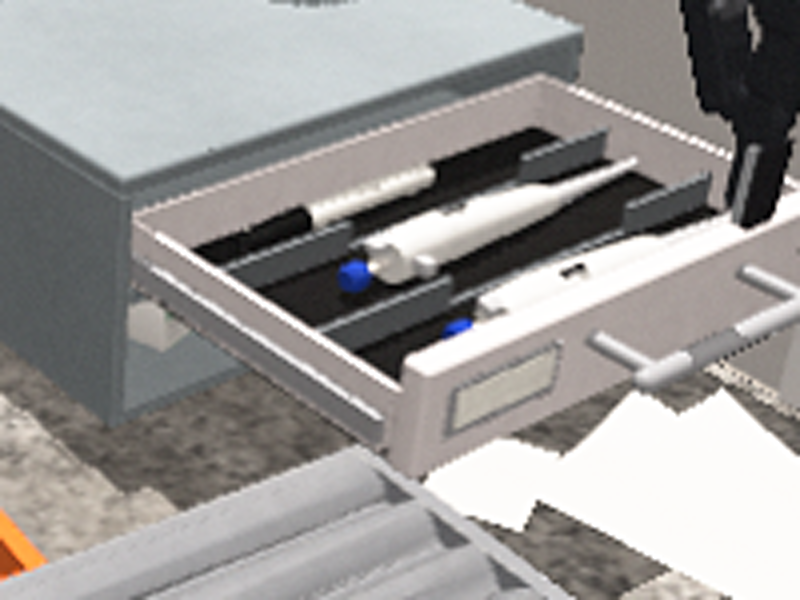

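View pics/t4.png

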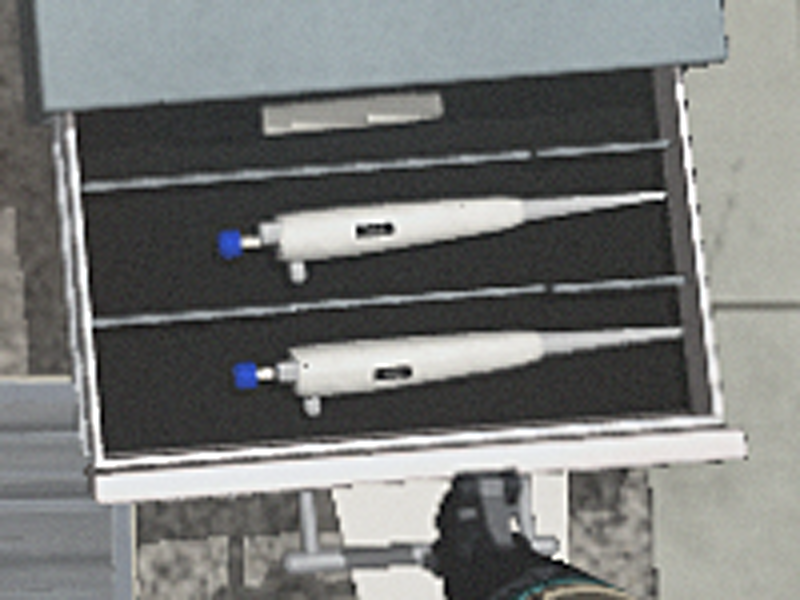

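```bash
python3 - <<'E'
from h import *
f=lambda x,y,z:px2w('top',350+x/4,230+y/4,z)
print('handle',f(287,562,118),f(558,546,118))
for n,b,l,r,t in(('rear',(219,244),(280,240),(523,210),(665,196)),('front',(234,377),(296,372),(541,345),(683,331))):
    B,L,R,T=f(*b,98),f(*l,100),f(*r,100),f(*t,98); print(n,'btn',B,'L',L,'R',R,'tip',T,np.linalg.norm(T-B),'yaw',np.arctan2((T-B)[0],-(T-B)[1]))
print('left wall inner', f(88,250,100), 'div',f(95,323,106),f(680,280,106),f(85,187,106),f(668,143,106),'front',f(103,462,137),f(715,420,137))
y=.063;h=np.array([404.3-3,-300.5,118.]);x=np.array([np.cos(y),np.sin(y),0]);yy=np.array([-x[1],x[0],0])
fl=h+142.5*x-[0,0,30];print('floor c',fl,'frontbay',fl-57.5*x,'rearbay',fl+8.5*x,'leftwall',fl+145.5*yy)
s=lambda x,y,z:px2w('scene',340+x/4,170+y/4,z)
print('scene btn', s(345,277,98),s(452,330,98))
E
```

```text
handle [ 399.194 -236.745  118.   ] [ 405.662 -364.359  118.   ]
rear btn [ 548.866 -212.45    98.   ] L [ 550.457 -242.066  100.   ] R [ 563.629 -360.94   100.   ] tip [ 569.66  -430.543   98.   ] 219.081373864776 yaw 0.09505431950701232
front btn [ 484.331 -217.635   98.   ] L [ 486.539 -247.52   100.   ] R [ 498.302 -366.407  100.   ] tip [ 504.298 -435.491   98.   ] 218.7696790424044 yaw 0.09139483395673373
left wall inner [ 546.808 -147.862  100.   ] div [ 511.576 -149.877  106.   ] [ 529.081 -432.694  106.   ] [ 577.566 -146.68   106.   ] [ 595.274 -430.645  106.   ] front [ 448.539 -149.334  137.   ] [ 465.265 -434.211  137.   ]
floor c [ 543.517 -291.528   88.   ] frontbay [ 486.131 -295.149   88.   ] rearbay [ 552.    -290.993   88.   ] leftwall [ 534.357 -146.317   88.   ]
scene btn [ 549.628 -210.364   98.   ] [ 488.721 -220.772   98.   ]
```

```bash
python3 -c "
from h import *
y=.063
go([487,-186,170],zdir=[np.cos(y),np.sin(y)])"
```

```text
t 7.15 pos [ 393.4 -299.   176.8] F [-0.4 -0.4  1.2] w 25.8
shift tool [  6.4 106.3 101.2] world [ 93.6 113.   -6.8]
rot tool [0.006 0.001 0.005]
shift in final axes [  6.8 106.9 100.5]
```

```bash
python3 -m handwheel '-1 0 22 20 0.006 0 0.005; -1 0 25 23 0 0 0; -1 0 25 23 0 0 0; -1 0 20 20 0 0 0; -1 0 8 8 0 0 0; -1 0 0 0 0 0 0; -1 0 0 0 0 0 0';python3 -c "
from h import *
y=.063
go([487,-186,102],zdir=[np.cos(y),np.sin(y)])"
```

```text
clock: 7.85
eef_pos: [475.2, -192.0, 168.9]
tool_rot: [2.887, 1.554, 2.944]
force: [0.4, -0.0, -0.4]
width: 0.1
t 7.85 pos [ 475.2 -192.   168.9] F [ 0.4 -0.  -0.4] w 0.1
shift tool [66.7  5.  13.2] world [ 11.8   6.  -66.9]
rot tool [-0.006 -0.016 -0.004]
shift in final axes [66.9  5.2 12.2]
```

```bash
python3 -m handwheel '-1 10 5 11 0 -0.016 0; -1 20 0 0 0 0 0; -1 10 0 0 0 0 0; -1 0 0 0 0 0 0';python3 -c "
from h import *
y=.063
go([487,-186,102],zdir=[np.cos(y),np.sin(y)])"
```

```text
clock: 8.25
eef_pos: [481.0, -192.9, 126.8]
tool_rot: [2.897, 1.566, 2.944]
force: [1.2, 0.9, 0.7]
width: 0.0
t 8.25 pos [ 481.  -192.9  126.8] F [1.2 0.9 0.7] w 0.0
shift tool [24.8  6.5  6.5] world [  6.    6.9 -24.8]
rot tool [-0.015 -0.004 -0.001]
shift in final axes [24.8  6.5  6.5]
```

```bash
python3 -m handwheel '-1 5 6 5 -0.015 0 0; -1 10 0 0 0 0 0; -1 4 0 0 0 0 0; -1 0 0 0 0 0 0';python3 -c "
from h import *
y=.063
go([487,-186,102],zdir=[np.cos(y),np.sin(y)])
i=get_image('scene');crop(i,340,170,540,320,4,'pics/s5.png')"
```

```text
clock: 8.65
eef_pos: [485.6, -188.0, 107.4]
tool_rot: [-3.107, 1.567, -3.046]
force: [0.2, 0.5, -0.7]
width: 0.2
t 8.65 pos [ 485.6 -188.   107.4] F [ 0.2  0.5 -0.7] w 0.2
shift tool [5.4 1.9 1.5] world [ 1.4  2.  -5.4]
rot tool [-0.002 -0.003  0.   ]
shift in final axes [5.4 1.9 1.5]
```

View pics/s5.png

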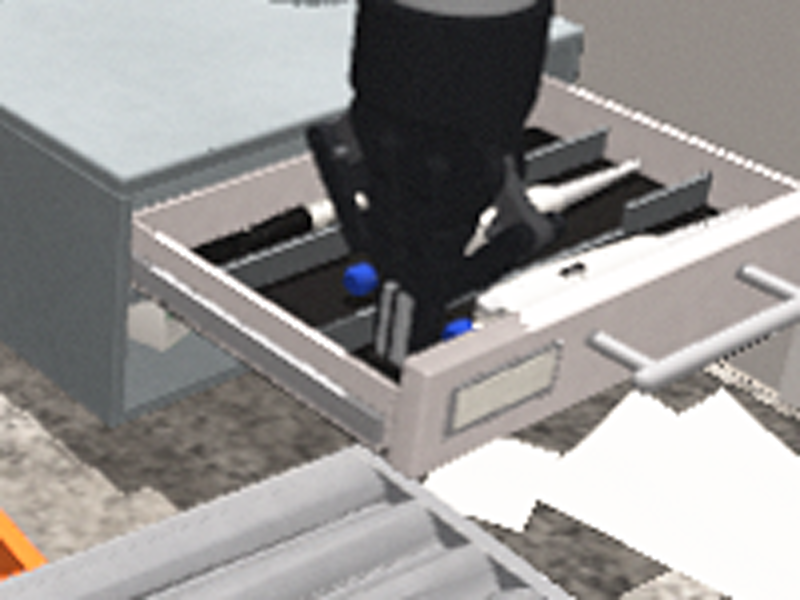

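```bash
python3 -m handwheel '-1 4 0 0 0 0 0; -1 0 -8 0 0 0 0; -1 0 -5 0 0 0 0'; python3 -m handwheel '-1 0 -4 0 0 0 0';python3 -m handwheel '-1 0 -4 0 0 0 0';python3 -m handwheel '-1 0 -4 0 0 0 0'
```

```text
clock: 9.0
eef_pos: [486.9, -201.4, 103.8]
tool_rot: [-2.886, 1.568, -2.824]
force: [0.1, 0.2, -0.1]
width: 0.0
clock: 9.1
eef_pos: [487.2, -206.1, 103.9]
tool_rot: [-2.797, 1.568, -2.735]
force: [-0.4, 0.2, 0.3]
width: 0.0
clock: 9.2
eef_pos: [487.5, -209.5, 103.9]
tool_rot: [2.864, 1.568, 2.926]
force: [-0.0, 5.4, 0.6]
width: -0.1
clock: 9.3
eef_pos: [487.7, -212.3, 103.9]
tool_rot: [2.319, 1.567, 2.382]
force: [-0.5, 4.8, 1.6]
width: 0.1
```

```bash
python3 -m handwheel '-1 0 -4 0 0 0 0'; python3 -m handwheel '-1 0 -4 0 0 0 0';python3 -m handwheel '-1 0 -4 0 0 0 0';python3 -m handwheel '-1 0 -4 0 0 0 0'
```

```text
clock: 9.4
eef_pos: [488.0, -215.1, 103.9]
tool_rot: [2.101, 1.566, 2.165]
force: [-0.3, 5.3, 1.2]
width: 0.1
clock: 9.5
eef_pos: [488.1, -217.5, 103.9]
tool_rot: [1.984, 1.563, 2.048]
force: [0.6, 13.4, 3.2]
width: -0.1
clock: 9.6
eef_pos: [488.2, -217.6, 103.9]
tool_rot: [1.887, 1.558, 1.953]
force: [-1.3, 12.9, 4.9]
width: -0.0
clock: 9.7
eef_pos: [488.2, -217.5, 103.9]
tool_rot: [1.859, 1.553, 1.928]
force: [-1.8, 10.5, 5.6]
width: -0.3
```

```bash
python3 -m handwheel '-1 0 -5 0 0 0 0; -1 0 8 0 0 0.015 0; -1 0 12 0 0 0 0; -1 0 5 0 0 0 0; -1 0 0 0 0 0 0';python3 -c "
from h import *
y=.063
go([549,-182,135],zdir=[np.cos(y),np.sin(y)])
i=get_image('scene');crop(i,340,170,540,320,4,'pics/s6.png')"
```

```text
clock: 10.2
eef_pos: [486.6, -192.4, 104.9]
tool_rot: [2.339, 1.54, 2.411]
force: [0.2, 0.4, 0.5]
width: 0.1
t 10.2 pos [ 486.6 -192.4  104.9] F [0.2 0.4 0.5] w 0.1
shift tool [-31.3   6.5  62.3] world [62.4 10.4 30.1]
rot tool [ 0.01  -0.021 -0.022]
shift in final axes [-30.1   6.5  62.9]
```

View pics/s6.png

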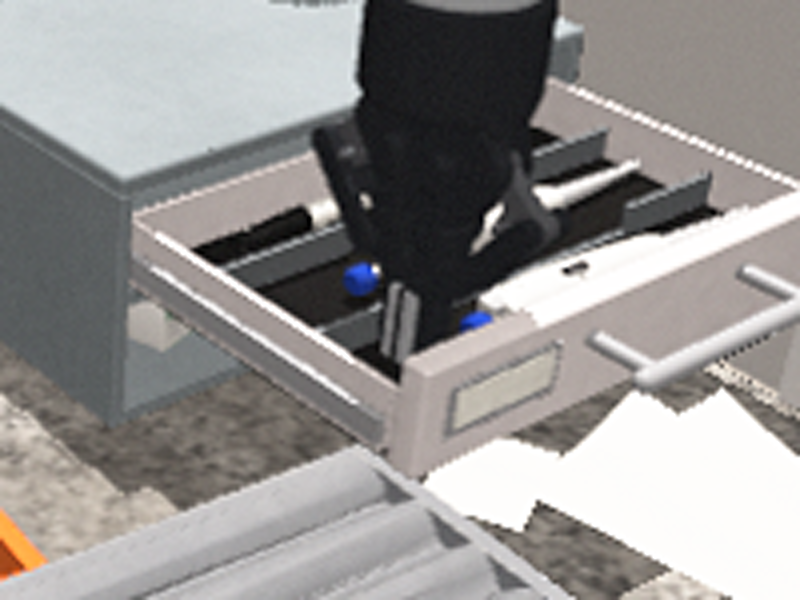

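```bash
python3 -m handwheel '-1 -14 3 0 0.01 -0.021 -0.022; -1 -14 3 0 0 0 0; -1 -3 0 15 0 0 0; -1 0 0 20 0 0 0; -1 0 0 17 0 0 0; -1 0 0 0 0 0 0; -1 0 0 0 0 0 0';python3 -c "
from h import *
y=.063
go([549,-180,103],zdir=[np.cos(y),np.sin(y)])"
```

```text
clock: 10.95
eef_pos: [539.0, -188.6, 139.8]
tool_rot: [-1.777, 1.566, -1.719]
force: [-1.3, -0.8, -0.2]
width: -0.1
t 10.95 pos [ 539.  -188.6  139.8] F [-1.3 -0.8 -0.2] w -0.1
shift tool [36.7  8.2 10.5] world [ 10.    8.6 -36.8]
rot tool [-0.005 -0.001  0.005]
shift in final axes [36.8  8.  10.6]
```

```bash
python3 -m handwheel '-1 5 7 10 -0.005 0 0; -1 12 0 0 0 0 0; -1 12 0 0 0 0 0; -1 4 0 0 0 0 0; -1 0 0 0 0 0 0';python3 -c "
from h import *
y=.063
go([549,-180,103],zdir=[np.cos(y),np.sin(y)])"
```

```text
clock: 11.45
eef_pos: [545.5, -181.3, 103.0]
tool_rot: [-2.554, 1.564, -2.491]
force: [0.3, -0.5, -0.8]
width: 0.3
t 11.45 pos [ 545.5 -181.3  103. ] F [ 0.3 -0.5 -0.8] w 0.3
shift tool [-0.   1.1  3.6] world [3.5 1.3 0. ]
rot tool [-0.001 -0.006  0.004]
shift in final axes [-0.   1.   3.6]
```

```bash
python3 -m handwheel '-1 0 -6 3 0 0 0; -1 0 -8 0 0 0 0'; python3 -m handwheel '-1 0 -4 0 0 0 0; -1 0 -4 0 0 0 0';python3 -m handwheel '-1 0 -4 0 0 0 0';python3 -m handwheel '-1 0 -4 0 0 0 0';python3 -m handwheel '-1 0 -4 0 0 0 0'; python3 -m handwheel '-1 0 -4 0 0 0 0'
```

```text
clock: 11.65
eef_pos: [549.3, -194.5, 102.7]
tool_rot: [-2.722, 1.563, -2.657]
force: [0.0, -0.2, 0.3]
width: 0.0
clock: 11.85
eef_pos: [550.1, -204.8, 103.1]
tool_rot: [-2.569, 1.563, -2.507]
force: [-0.3, 0.2, -0.3]
width: 0.2
clock: 11.95
eef_pos: [550.3, -208.5, 103.2]
tool_rot: [-2.704, 1.564, -2.642]
force: [-0.6, 4.4, -0.3]
width: 0.3
clock: 12.05
eef_pos: [550.5, -211.0, 103.2]
tool_rot: [-3.078, 1.564, -3.015]
force: [-0.7, 5.7, -0.7]
width: -0.1
clock: 12.15
eef_pos: [550.7, -212.6, 103.1]
tool_rot: [2.711, 1.563, 2.775]
force: [-0.3, 7.6, 1.1]
width: -0.0
clock: 12.25
eef_pos: [550.8, -213.5, 103.1]
tool_rot: [2.354, 1.56, 2.419]
force: [-1.1, 10.7, 2.5]
width: 0.3
```

```bash
python3 -m handwheel '-1 0 -5 0 0 0 0'; python3 -m handwheel '-1 0 -6 0 0 0 0';python3 -m handwheel '-1 0 -7 0 0 0 0'; python3 -c "
from h import *
i=get_image('scene');crop(i,340,170,540,320,4,'pics/s7.png')"
```

```text
clock: 12.35
eef_pos: [551.0, -213.6, 103.1]
tool_rot: [2.119, 1.555, 2.188]
force: [-2.3, 13.4, 4.2]
width: -0.1
clock: 12.45
eef_pos: [551.0, -213.6, 103.1]
tool_rot: [2.004, 1.547, 2.075]
force: [-2.1, 13.3, 5.6]
width: -0.1
clock: 12.55
eef_pos: [551.2, -213.7, 103.2]
tool_rot: [1.935, 1.538, 2.01]
force: [-2.0, 15.0, 6.2]
width: -0.5
```

View pics/s7.png

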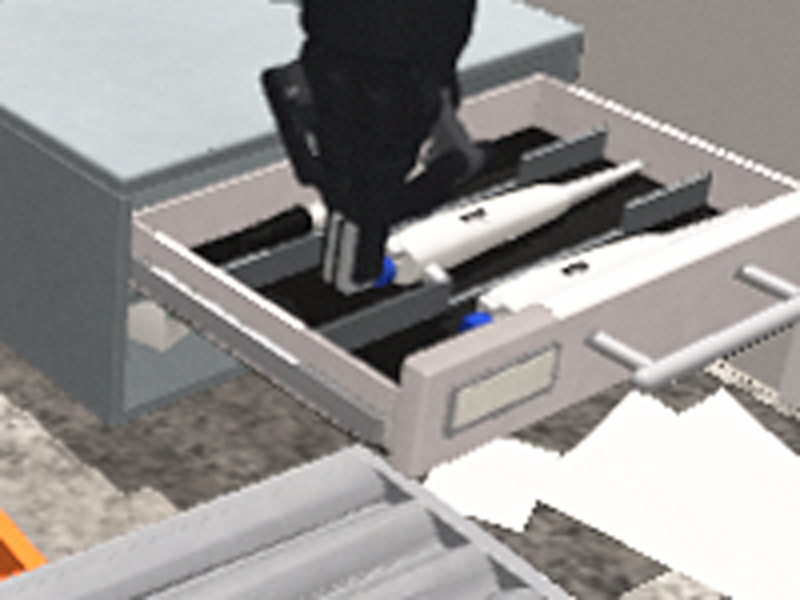

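```bash
python3 -m handwheel '-1 0 8 0 0 0.02 0; -1 0 10 0 0 0.013 0; -1 0 8 0 0 0 0; -1 -15 2 0 0 0 0; -1 -20 0 0 0 0 0; -1 -20 0 0 0 0 0;-1 -20 0 -20 0 0 0;-1 0 0 0 0 0 0;-1 0 0 0 0 0 0';python3 -c "
from h import *
st()
i=get_image('scene');crop(i,340,170,540,320,4,'pics/s8.png');i=get_image('top');crop(i,350,230,550,380,4,'pics/t8.png')"
```

```text
clock: 13.5
eef_pos: [533.8, -191.2, 187.8]
tool_rot: [2.593, 1.523, 2.668]
force: [0.4, 0.2, -0.1]
width: 0.2
t 13.5 pos [ 533.8 -191.2  187.8] F [ 0.4  0.2 -0.1] w 0.2
```

View pics/s8.png

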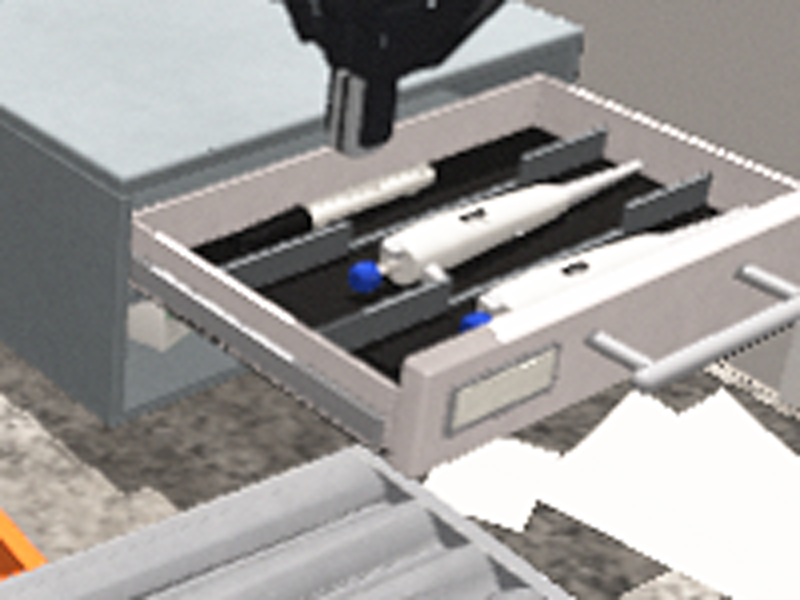

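View pics/t8.png

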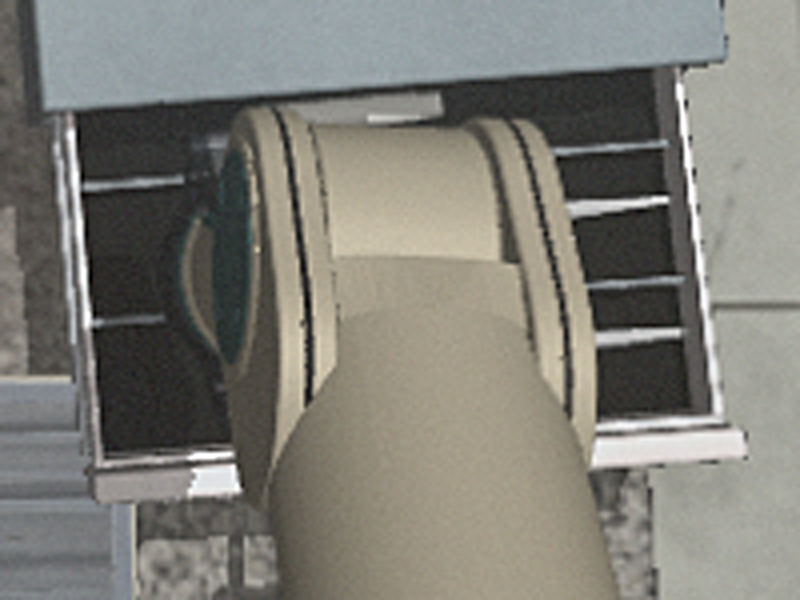

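```bash
python3 -c "
from h import *
y=.063
go([395,-300,220],zdir=[np.cos(y),np.sin(y)])"
python3 -m handwheel '-0.28 -12 -25 -30 0 0 0; -0.28 -12 -25 -32 0 0 0; -0.28 -10 -25 -32 0 0 0; -0.28 -3 -20 -25 0 0 0; -0.28 0 0 0 0 0 0; -0.28 0 0 0 0 0 0';python3 -c "
from h import *
st()
i=get_image('top');crop(i,350,230,550,380,4,'pics/t9.png')"
```

```text
t 13.6 pos [ 533.6 -191.   187. ] F [-0.3  0.5  0.9] w 0.3
shift tool [ -29.3  -97.5 -147.7] world [-138.6 -109.    33. ]
rot tool [ 0.012 -0.042 -0.025]
shift in final axes [ -33.  -100.1 -145.2]
clock: 14.2
eef_pos: [422.0, -297.5, 222.6]
tool_rot: [2.542, 1.516, 2.621]
force: [0.8, -0.6, -0.2]
width: 30.9
t 14.2 pos [ 422.  -297.5  222.6] F [ 0.8 -0.6 -0.2] w 30.9
```

View pics/t9.png

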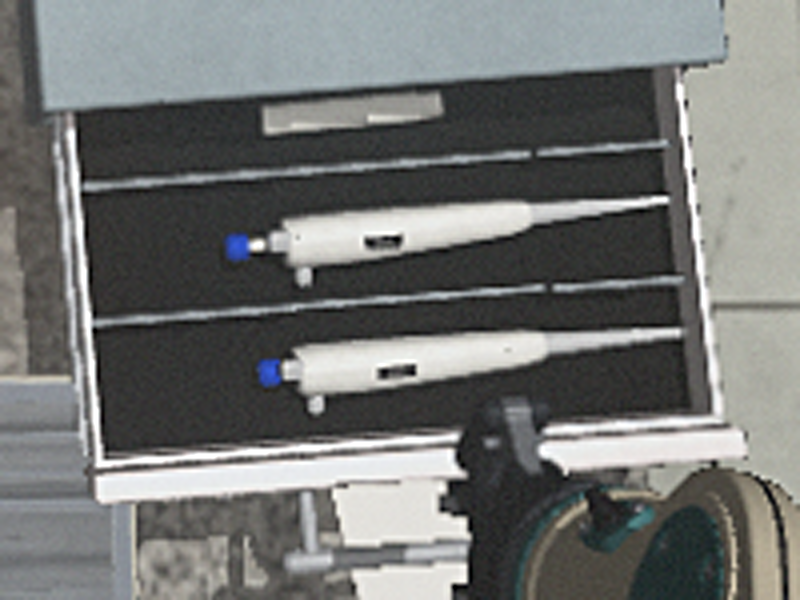

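```bash
python3 - <<'E'
from h import *
f=lambda x,y,z:px2w('top',350+x/4,230+y/4,z)
L,R,T=f(299,370,102),f(546,346,100),f(683,333,98)
d=R-L;d[2]=0;print(L,R,T,np.linalg.norm(d),np.arctan2(d[0],-d[1]))
g=L+d*0.512;print('grasp',g)
yw=np.arctan2(d[0],-d[1])
go([*g[:2],150],zdir=[np.cos(.08),np.sin(.08)])
E
```

```text
[ 487.617 -248.661  102.   ] [ 497.8   -368.786  100.   ] [ 503.339 -435.435   98.   ] 120.55518835436341 0.08456821060106846
grasp [ 492.831 -310.165  102.   ]
t 14.25 pos [ 421.7 -297.7  222.4] F [-0.6 -0.9  0.1] w 30.6
shift tool [ 68.5 -20.2  73.2] world [ 71.2 -12.4 -72.4]
rot tool [-0.001 -0.046 -0.031]
shift in final axes [ 72.4 -18.1  69.9]
```

```bash
python3 -m handwheel '-0.15 0 -7 20 0 -0.046 -0.031; -0.15 10 -6 22 0 0 0; -0.15 15 -4 15 0 0 0; -0.15 15 0 5 0 0 0; -0.15 0 0 0 0 0 0; -0.15 0 0 0 0 0 0'; python3 -c "
from h import *
go([493,-310,104],zdir=[np.cos(.08),np.sin(.08)])"
```

```text
clock: 14.85
eef_pos: [491.0, -302.9, 176.8]
tool_rot: [1.47, 1.567, 1.56]
force: [0.1, 0.6, -0.6]
width: 36.2
t 14.85 pos [ 491.  -302.9  176.8] F [ 0.1  0.6 -0.6] w 36.2
shift tool [72.7 -7.5  1.3] world [  2.   -7.1 -72.8]
rot tool [ 0.01   0.    -0.004]
shift in final axes [72.8 -7.2  1.4]
```

```bash
python3 -m handwheel '-0.15 10 -6 1 0.01 0 -0.004; -0.15 15 0 0 0 0 0; -0.15 10 0 0 0 0 0; -0.15 0 0 0 0 0 0; -0.15 0 0 0 0 0 0'; python3 -c "
from h import *
go([493,-310,104],zdir=[np.cos(.08),np.sin(.08)])
i=get_image('scene');crop(i,380,150,540,270,5,'pics/s10.png')"
```

```text
clock: 15.35
eef_pos: [491.3, -310.4, 141.0]
tool_rot: [-1.438, 1.569, -1.361]
force: [0.4, -0.6, -0.1]
width: 36.5
t 15.35 pos [ 491.3 -310.4  141. ] F [ 0.4 -0.6 -0.1] w 36.5
shift tool [37.   0.3  1.7] world [  1.7   0.4 -37. ]
rot tool [-0.003  0.     0.002]
shift in final axes [37.   0.2  1.7]
```

View pics/s10.png

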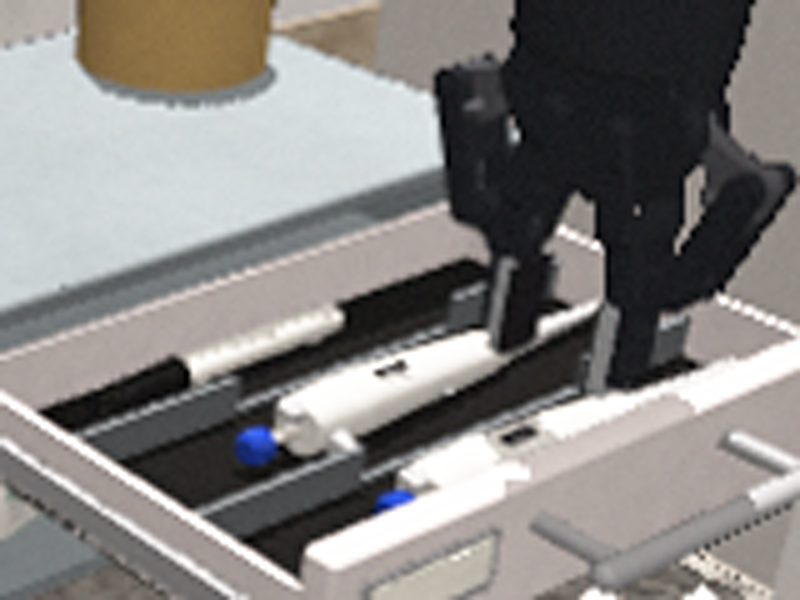

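```bash
python3 -m handwheel '-0.15 10 0 1 0 0 0; -0.15 8 0 0 0 0 0; -0.15 0 0 0 0 0 0'; python3 -m handwheel '-0.15 8 0 0 0 0 0; -0.15 0 0 0 0 0 0'; python3 -c "
from h import *
go([493,-310,104],zdir=[np.cos(.08),np.sin(.08)])
i=get_image('scene');crop(i,380,150,540,270,5,'pics/s11.png')
print(w2px('scene',[493,-310,102]))"
```

```text
clock: 15.7
eef_pos: [492.9, -311.0, 122.9]
tool_rot: [-1.048, 1.566, -0.971]
force: [-0.6, -0.1, -0.4]
width: 36.2
clock: 15.9
eef_pos: [492.9, -310.9, 114.0]
tool_rot: [-1.067, 1.567, -0.99]
force: [-0.1, 0.6, -0.7]
width: 36.5
t 15.9 pos [ 492.9 -310.9  114. ] F [-0.1  0.6 -0.7] w 36.5
shift tool [10.   0.9  0.1] world [  0.1   0.9 -10. ]
rot tool [-0.003  0.002  0.004]
shift in final axes [10.   0.9  0.2]
(np.float64(486.95876015660525), np.float64(236.926633521537))
```

View pics/s11.png

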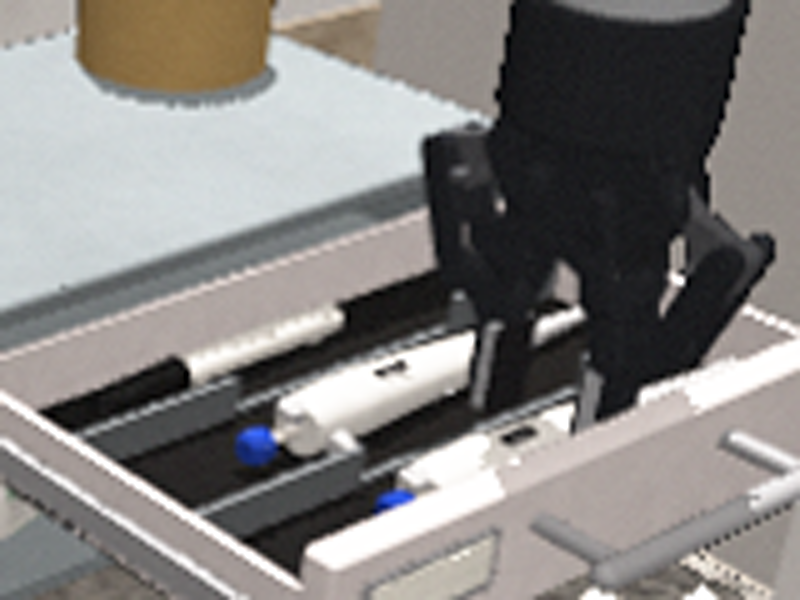

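```bash
python3 -m handwheel '-0.15 5 0 0 0 0 0; -0.15 2 0 0 0 0 0; -0.15 0 0 0 0 0 0'; python3 -m handwheel '-1 2 0 0 0 0 0; -1 0 0 0 0 0 0; -1 0 0 0 0 0 0; -1 0 0 0 0 0 0; -1 0 0 0 0 0 0'
```

```text
clock: 16.25
eef_pos: [493.8, -311.2, 107.3]
tool_rot: [-0.897, 1.565, -0.82]
force: [-1.0, -0.1, -0.2]
width: 36.4
clock: 16.75
eef_pos: [494.2, -311.2, 105.5]
tool_rot: [-0.831, 1.564, -0.755]
force: [-0.8, 0.8, 0.3]
width: 18.8
```

```bash
python3 -m handwheel '-1 -6 0 0 0 0 0; -1 -10 0 0 0 0 0; -1 -10 0 0 0 0 0; -1 -10 0 0 0 0 0; -1 0 0 0 0 0 0'; python3 -c "
from h import *
st()
i=get_image('scene');crop(i,360,150,520,270,5,'pics/s12.png');i=get_image('top');crop(i,350,230,550,380,4,'pics/t12.png')"
```

```text
clock: 17.25
eef_pos: [494.1, -311.2, 145.1]
tool_rot: [-0.817, 1.564, -0.741]
force: [0.5, -0.2, -1.4]
width: 19.1
t 17.25 pos [ 494.1 -311.2  145.1] F [ 0.5 -0.2 -1.4] w 19.1
```

View pics/s12.png

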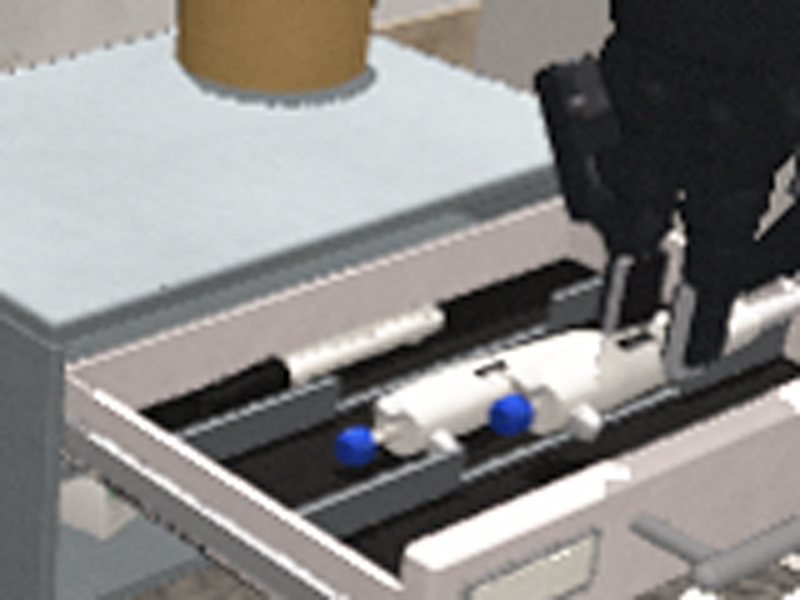

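```bash
python3 -m handwheel '-1 -12 0 0 0 0 0; -1 -20 0 0 0 0 0; -1 -20 0 0 0 0 0; -1 -12 0 0 0 0 0; -1 0 0 0 0 0 0'; python3 -c "
from h import *
go([582,136,200],zdir=[np.cos(.04),-np.sin(.04)])
rows([582,136,205],14,.125,12)"
```

```text
clock: 17.85
eef_pos: [492.0, -309.9, 210.4]
tool_rot: [-1.547, 1.569, -1.47]
force: [0.1, -0.3, -1.1]
width: 18.7
t 17.85 pos [ 492.  -309.9  210.4] F [ 0.1 -0.3 -1.1] w 18.7
shift tool [  9.6 437.7 124.1] world [ 90.  445.9 -10.4]
rot tool [0.117 0.    0.002]
shift in final axes [ 10.4 449.2  72.1]
t 17.85 pos [ 492.  -309.9  210.4] F [ 0.1 -0.3 -1.1] w 18.7
[ 0.3 31.3  8.9] 0.01
[ 0.3 31.4  8.5] 0.01
[ 0.3 31.4  8.2] 0.01
[ 0.3 31.5  7.9] 0.01
[ 0.3 31.6  7.6] 0.01
[ 0.3 31.7  7.2] 0.01
[ 0.3 31.8  6.9] 0.01
[ 0.3 31.8  6.6] 0.01
[ 0.3 31.9  6.2] 0.01
[ 0.3 32.   5.9] 0.01
[ 0.3 32.   5.6] 0.01
[ 0.3 32.1  5.2] 0.01
[ 0.3 32.1  4.9] 0
[ 0.3 32.1  4.9] 0
```

View pics/t12.png

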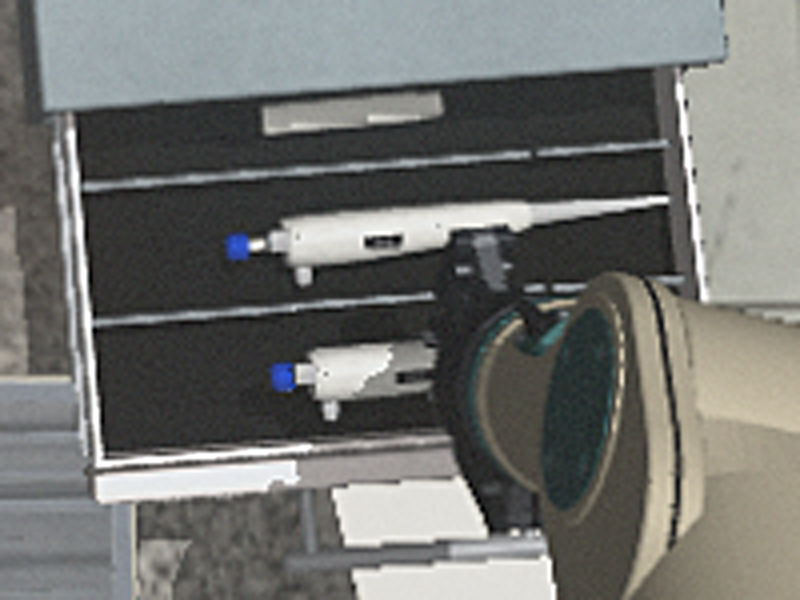

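```bash
python3 -m handwheel '-1 0 15 4 0.01 0 0; -1 0 25 7 0.01 0 0; -1 0 31 8 0.01 0 0; -1 0 31 8 0.01 0 0; -1 0 31 8 0.01 0 0; -1 0 31 7 0.01 0 0; -1 0 31 7 0.01 0 0; -1 0 31 7 0.01 0 0; -1 0 31 6 0.01 0 0; -1 0 31 6 0.01 0 0'; python3 -c "
from h import *
go([582,136,200],zdir=[np.cos(.04),-np.sin(.04)])"
```

```text
clock: 18.85
eef_pos: [549.9, -17.2, 202.3]
tool_rot: [-2.775, 1.559, -2.816]
force: [-0.4, 0.1, -1.6]
width: 18.5
t 18.85 pos [549.9 -17.2 202.3] F [-0.4  0.1 -1.6] w 18.5
shift tool [  1.3 154.4  25.9] world [ 32.1 153.2  -2.3]
rot tool [-0.    -0.011  0.004]
shift in final axes [  2.3 154.4  26. ]
```

```bash
python3 -m handwheel '-1 2 30 5 0 -0.011 0; -1 5 30 5 0 0 0; -1 8 30 5 0 0 0; -1 10 20 4 0 0 0; -1 10 10 2 0 0 0; -1 0 0 0 0 0 0; -1 0 0 0 0 0 0'; python3 -c "
from h import *
go([582,136,100],zdir=[np.cos(.04),-np.sin(.04)])"
```

```text
clock: 19.55
eef_pos: [573.4, 111.6, 160.7]
tool_rot: [-2.667, 1.563, -2.699]
force: [0.6, -0.9, -0.9]
width: 19.0
t 19.55 pos [573.4 111.6 160.7] F [ 0.6 -0.9 -0.9] w 19.0
shift tool [60.5 24.8  8.2] world [  8.6  24.4 -60.7]
rot tool [ 0.008 -0.007  0.004]
shift in final axes [60.7 24.7  7.6]
```

```bash
python3 -m handwheel '-1 8 12 4 0.008 -0.007 0.004; -1 15 9 3 0 0 0; -1 15 0 0 0 0 0; -1 12 0 0 0 0 0; -1 5 0 0 0 0 0; -1 0 0 0 0 0 0; -1 0 0 0 0 0 0'; python3 -c "
from h import *
go([582,136,21.5],zdir=[np.cos(.04),-np.sin(.04)])
i=get_image('scene');crop(i,140,230,380,410,3,'pics/s13.png');i=get_image('top');crop(i,150,170,350,320,4,'pics/t13.png')"
```

```text
clock: 20.25
eef_pos: [582.8, 129.7, 101.1]
tool_rot: [-0.656, 1.569, -0.704]
force: [-0.9, -0.4, -1.4]
width: 18.8
t 20.25 pos [582.8 129.7 101.1] F [-0.9 -0.4 -1.4] w 18.8
shift tool [79.5  6.4 -1.3] world [ -0.8   6.3 -79.6]
rot tool [-0.008  0.002  0.001]
shift in final axes [79.6  6.3 -1.1]
```

View pics/s13.png

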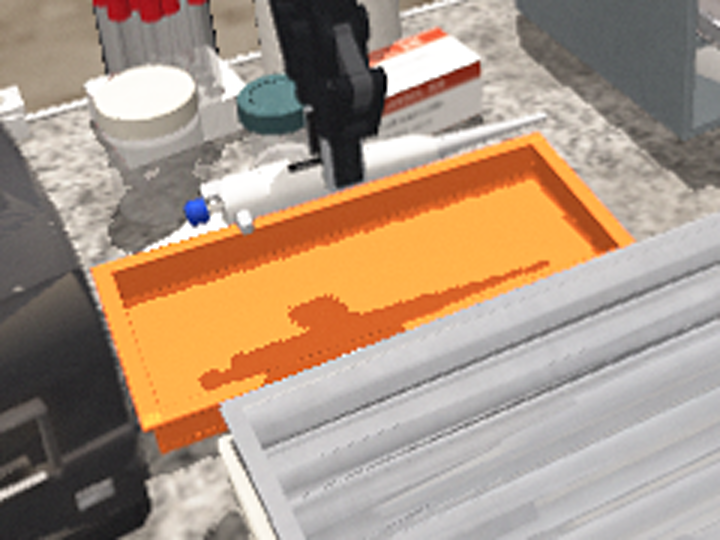

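View pics/t13.png

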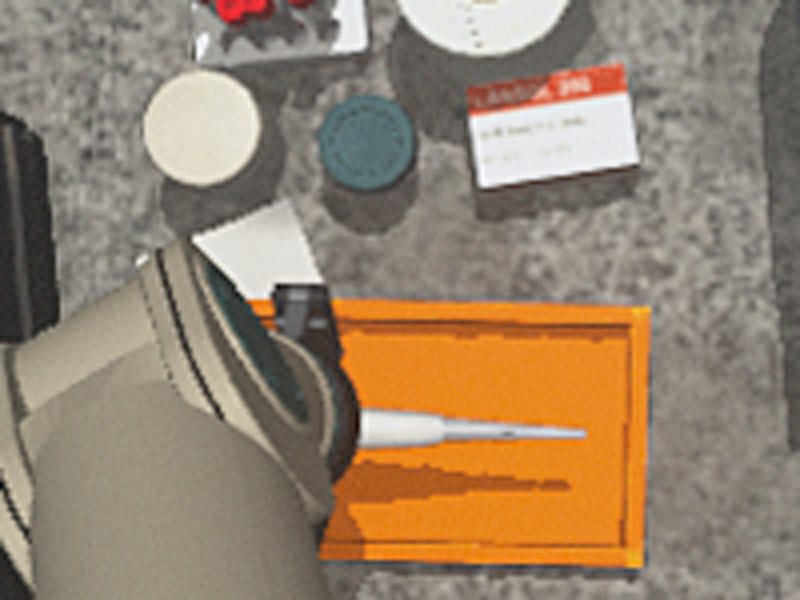

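```bash
python3 -m handwheel '-1 12 4 -1 -0.008 0 0; -1 15 0 0 0 0 0; -1 15 0 0 0 0 0; -1 10 0 0 0 0 0; -1 5 0 0 0 0 0; -1 0 0 0 0 0 0'; python3 -c "
from h import *
go([582,134,21.5],zdir=[np.cos(.04),-np.sin(.04)])"
```

```text
clock: 20.95
eef_pos: [582.8, 134.4, 40.3]
tool_rot: [-0.094, 1.567, -0.134]
force: [-0.7, 0.4, -0.1]
width: 19.0
t 20.95 pos [582.8 134.4  40.3] F [-0.7  0.4 -0.1] w 19.0
shift tool [18.8 -0.4 -0.8] world [ -0.8  -0.4 -18.8]
rot tool [0.001 0.004 0.   ]
shift in final axes [18.8 -0.4 -0.7]
```

```bash
python3 -m handwheel '-1 7 0 0 0 0.004 0; -1 4 0 0 0 0 0; -1 0 0 0 0 0 0'; python3 -m handwheel '-1 3 0 0 0 0 0; -1 0 0 0 0 0 0'; python3 -m handwheel '-1 2 0 0 0 0 0; -1 0 0 0 0 0 0'
```

```text
clock: 21.25
eef_pos: [583.4, 134.6, 28.8]
tool_rot: [0.159, 1.57, 0.12]
force: [-0.3, 0.7, 0.1]
width: 18.6
clock: 21.45
eef_pos: [583.7, 134.6, 26.0]
tool_rot: [0.226, 1.569, 0.187]
force: [-1.1, -0.1, -1.4]
width: 18.9
clock: 21.65
eef_pos: [584.1, 134.6, 24.2]
tool_rot: [0.254, 1.569, 0.215]
force: [0.4, -0.7, -1.6]
width: 19.1
```

```bash
python3 -m handwheel '-1 1.5 0 0 0 0 0; -1 0 0 0 0 0 0'; python3 -m handwheel '-1 1.5 0 0 0 0 0; -1 0 0 0 0 0 0';python3 -c "
from h import *
st()
i=get_image('scene');crop(i,140,230,380,410,3,'pics/s14.png')"
```

```text
clock: 21.85
eef_pos: [584.2, 134.7, 22.9]
tool_rot: [0.254, 1.568, 0.214]
force: [-0.5, 0.9, -1.8]
width: 18.9
clock: 22.05
eef_pos: [584.5, 134.8, 21.6]
tool_rot: [0.253, 1.568, 0.213]
force: [-0.1, -0.3, -0.2]
width: 18.6
t 22.05 pos [584.5 134.8  21.6] F [-0.1 -0.3 -0.2] w 18.6
```

View pics/s14.png

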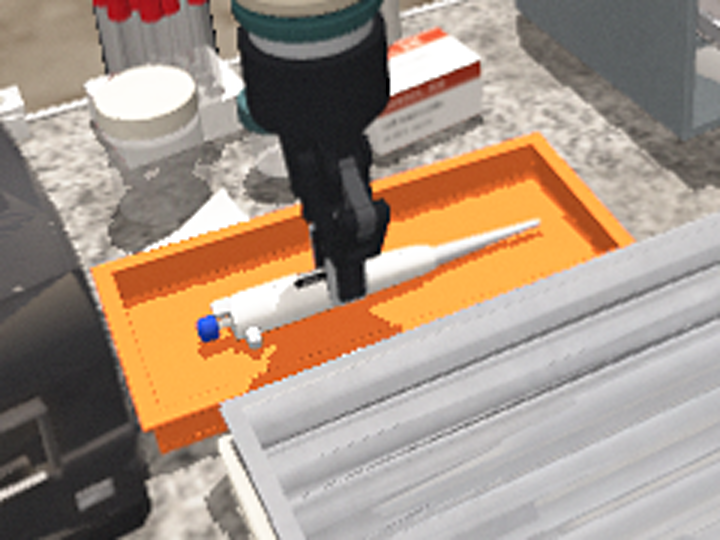

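```bash
python3 -m handwheel '-1 1 0 0 0 0 0; -1 0 0 0 0 0 0'; python3 -m handwheel '-1 1 0 0 0 0 0; -1 0 0 0 0 0 0'; python3 -m handwheel '-1 1 0 0 0 0 0; -1 0 0 0 0 0 0'
```

```text
clock: 22.3
eef_pos: [584.6, 134.9, 21.7]
tool_rot: [0.168, 1.567, 0.129]
force: [0.1, -1.2, 0.2]
width: 18.8
clock: 22.5
eef_pos: [584.8, 134.9, 21.6]
tool_rot: [0.123, 1.567, 0.083]
force: [0.6, 0.0, -1.2]
width: 18.7
clock: 22.7
eef_pos: [584.8, 134.9, 21.6]
tool_rot: [0.062, 1.566, 0.022]
force: [0.1, -0.4, -0.0]
width: 18.8
```

```bash
python3 -m handwheel '-0.45 0 0 0 0 0 0; -0.3 0 0 0 0 0 0; -0.15 0 0 0 0 0 0; -0.15 0 0 0 0 0 0; -0.15 -8 0 0 0 0 0; -0.15 -15 0 0 0 0 0; -0.15 -25 0 0 0 0 0; -0.15 -35 0 0 0 0 0; -0.15 -35 0 0 0 0 0; -0.15 -35 0 0 0 0 0'; python3 -c "
from h import *
y=.063
st()
i=get_image('scene');crop(i,140,230,380,410,3,'pics/s15.png')
go([360,-270,215],zdir=[np.cos(y),np.sin(y)])
rows([360,-270,220],12,-.1,10)"
```

```text
clock: 23.7
eef_pos: [581.1, 134.1, 178.5]
tool_rot: [-2.67, 1.566, -2.709]
force: [0.7, -0.2, 0.2]
width: 36.6
t 23.7 pos [581.1 134.1 178.5] F [ 0.7 -0.2  0.2] w 36.6
t 23.75 pos [584.7 135.5 184.9] F [1.  0.5 3.4] w 36.3
shift tool [ -31.9 -413.9 -208.6] world [-224.7 -405.5   30.1]
rot tool [-0.102  0.006 -0.001]
shift in final axes [ -30.1 -390.5 -249.8]
t 23.75 pos [584.7 135.5 184.9] F [1.  0.5 3.4] w 36.3
[ -3.1 -34.5 -17.4] -0.01
[ -3.1 -34.3 -17.7] -0.01
[ -3.1 -34.1 -18.1] -0.01
[ -3.1 -34.  -18.4] -0.01
[ -3.1 -33.8 -18.7] -0.01
[ -3.1 -33.6 -19.1] -0.01
[ -3.1 -33.4 -19.4] -0.01
[ -3.1 -33.2 -19.8] -0.01
[ -3.1 -33.  -20.1] -0.01
[ -3.1 -32.8 -20.4] -0.01
[ -3.1 -32.6 -20.7] 0
[ -3.1 -32.6 -20.7] 0
```

View pics/s15.png

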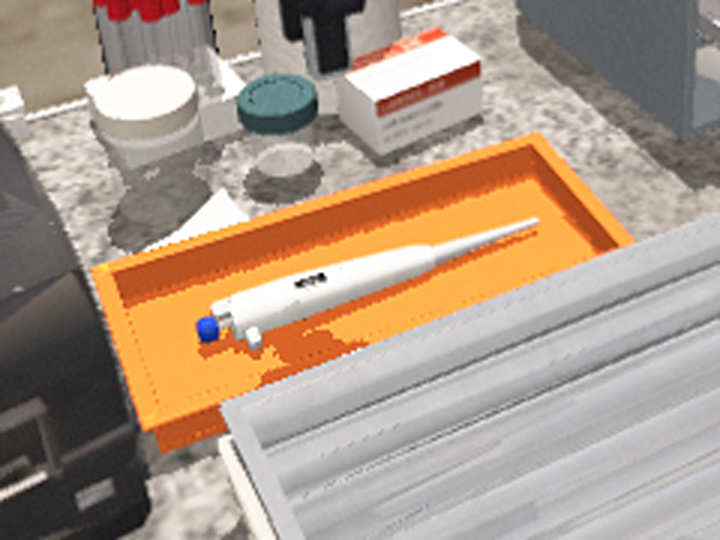

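```bash
python3 -m handwheel '-1 -3 -15 -8 -0.01 0 0; -1 -3 -30 -15 -0.01 0 0; -1 -3 -36 -18 -0.01 0 0; -1 -3 -36 -18 -0.01 0 0; -1 -3 -36 -19 -0.01 0 0; -1 -3 -36 -19 -0.01 0 0; -1 -3 -36 -20 -0.01 0 0; -1 0 -36 -20 -0.01 0 0; -1 0 -36 -20 -0.01 0 0; -1 0 -30 -18 -0.01 0 0'; python3 -c "
from h import *
y=.063
go([362,-302,200],zdir=[np.cos(y),np.sin(y)])"
```

```text
clock: 24.75
eef_pos: [403.1, -205.3, 211.5]
tool_rot: [-0.1, 1.557, -0.026]
force: [-0.1, -0.8, -0.4]
width: -0.5
t 24.75 pos [ 403.1 -205.3  211.5] F [-0.1 -0.8 -0.4] w -0.5
shift tool [ 11.  -93.3 -48.4] world [-41.1 -96.7 -11.5]
rot tool [0.011 0.014 0.001]
shift in final axes [ 11.5 -93.9 -47.1]
```

```bash
python3 -m handwheel '-1 0 -20 -14 0.011 0.014 0; -1 0 -25 -14 0 0 0; -1 0 -15 -8 0 0 0; -1 0 -5 -3 0 0 0; -1 0 0 0 0 0 0; -1 0 0 0 0 0 0'; python3 -c "
from h import *
y=.063
go([364,-302,108],zdir=[np.cos(y),np.sin(y)])"
```

```text
clock: 25.35
eef_pos: [356.2, -280.7, 212.8]
tool_rot: [-2.639, 1.563, -2.589]
force: [0.1, -0.4, -0.2]
width: -0.0
t 25.35 pos [ 356.2 -280.7  212.8] F [ 0.1 -0.4 -0.2] w -0.0
shift tool [104.9 -21.3   7.5] world [   7.8  -21.3 -104.8]
rot tool [-0.013 -0.007  0.004]
shift in final axes [104.8 -21.8   6.4]
```

```bash
python3 -m handwheel '-1 15 -12 2 -0.013 -0.007 0; -1 20 -6 2 0 0 0; -1 20 0 0 0 0 0; -1 20 0 0 0 0 0; -1 15 0 0 0 0 0; -1 4 0 0 0 0 0; -1 0 0 0 0 0 0'; python3 -c "
from h import *
y=.063
go([364,-302,108],zdir=[np.cos(y),np.sin(y)])
i=get_image('scene');crop(i,360,150,560,300,4,'pics/s16.png')"
```

```text
clock: 26.05
eef_pos: [367.3, -291.6, 117.5]
tool_rot: [-0.578, 1.565, -0.499]
force: [0.5, 1.6, -0.1]
width: -0.3
t 26.05 pos [ 367.3 -291.6  117.5] F [ 0.5  1.6 -0.1] w -0.3
shift tool [  9.5 -10.1  -4.2] world [ -3.3 -10.4  -9.5]
rot tool [0.016 0.005 0.003]
shift in final axes [  9.5 -10.2  -4. ]
```

View pics/s16.png

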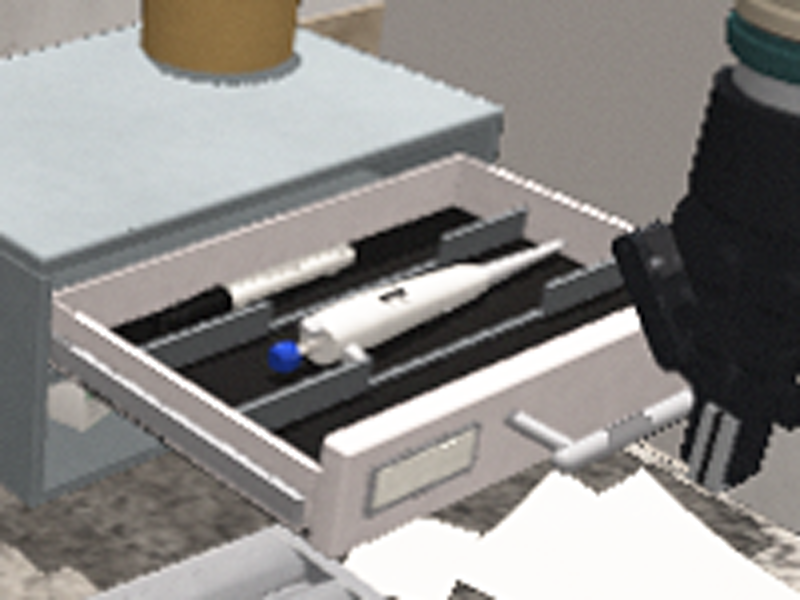

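```bash
python3 -m handwheel '-1 4 -8 0 0.016 0.005 0; -1 2 0 0 0 0 0; -1 0 0 4 0 0 0; -1 0 0 5 0 0 0; -1 0 0 6 0 0 0; -1 0 0 8 0 0 0; -1 0 0 10 0 0 0; -1 0 0 12 0 0 0; -1 0 0 12 0 0 0; -1 0 0 12 0 0 0'; python3 -c "
from h import *
y=.063
go([565,-290,111],zdir=[np.cos(y),np.sin(y)])"
```

```text
clock: 27.1
eef_pos: [441.0, -296.9, 113.9]
tool_rot: [-1.79, 1.565, -1.73]
force: [-1.8, -0.1, 1.6]
width: -0.2
t 27.1 pos [ 441.  -296.9  113.9] F [-1.8 -0.1  1.6] w -0.2
shift tool [  2.7  -0.5 124.2] world [124.    6.9  -2.9]
rot tool [-0.003 -0.001  0.006]
shift in final axes [  2.9  -0.9 124.2]
```

```bash
python3 -m handwheel '-1 0 0 12 0 0 0; -1 0 0 12 0 0 0; -1 0 0 12 0 0 0; -1 0 0 12 0 0 0; -1 0 0 12 0 0 0; -1 0 0 12 0 0 0; -1 0 0 12 0 0 0; -1 0 0 10 0 0 0'; python3 -m handwheel '-1 0 0 6 0 0 0; -1 0 0 5 0 0 0'; python3 -m handwheel '-1 0 0 5 0 0 0; -1 0 0 4 0 0 0'
```

```text
clock: 27.9
eef_pos: [545.0, -290.3, 113.8]
tool_rot: [-1.519, 1.564, -1.458]
force: [-1.8, 0.4, 1.5]
width: 0.4
clock: 28.1
eef_pos: [558.2, -289.3, 113.7]
tool_rot: [-1.372, 1.564, -1.31]
force: [-2.4, -1.1, 0.9]
width: -0.2
clock: 28.3
eef_pos: [567.7, -288.6, 113.7]
tool_rot: [-1.427, 1.564, -1.366]
force: [-0.3, -0.5, 1.8]
width: 0.2
```

```bash
for i in 1 2 3 4; do python3 -m handwheel '-1 0 0 4 0 0 0' | sed -n '2p;4p'; done
```

```text
eef_pos: [570.1, -288.5, 113.5]
force: [-10.2, 0.4, 6.9]
eef_pos: [570.1, -288.6, 113.2]
force: [-13.1, -0.6, 11.7]
eef_pos: [570.0, -288.7, 113.0]
force: [-9.8, -0.2, 6.8]
eef_pos: [569.9, -288.8, 112.8]
force: [-10.1, 1.3, 6.3]
```

```bash
python3 -m handwheel '-1 0 0 6 0 0 0; -1 0 0 -10 0 0 0; -1 0 0 -20 0 0 0; -1 -20 0 -20 0 0 0; -1 -30 0 -20 0 0 0; -1 -30 0 -30 0 0 0; -1 -30 0 -30 0 0 0; -1 0 0 -30 0 0 0; -1 0 0 0 0 0 0;-1 0 0 0 0 0 0'; python3 -c "
from h import *
st()
i=get_image('scene');cv2.imwrite('pics/s17.png',i);i=get_image('top');cv2.imwrite('pics/t17.png',i);crop(i,400,240,490,290,8,'pics/t17c.png')"
```

```text
clock: 29.7
eef_pos: [412.4, -295.9, 232.7]
tool_rot: [-3.052, 1.54, -2.994]
force: [1.8, -0.5, 0.3]
width: -0.4
t 29.7 pos [ 412.4 -295.9  232.7] F [ 1.8 -0.5  0.3] w -0.4
```

View pics/s17.png

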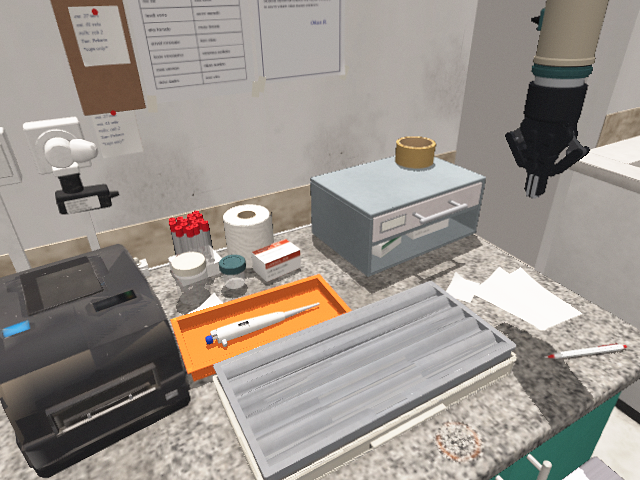

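View pics/t17.png

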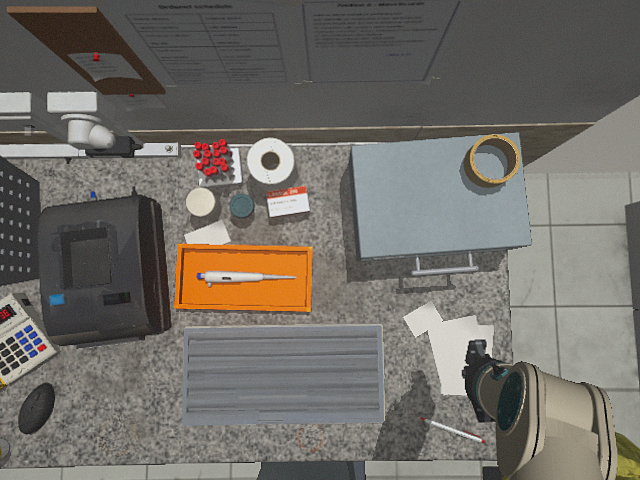

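View pics/t17c.png

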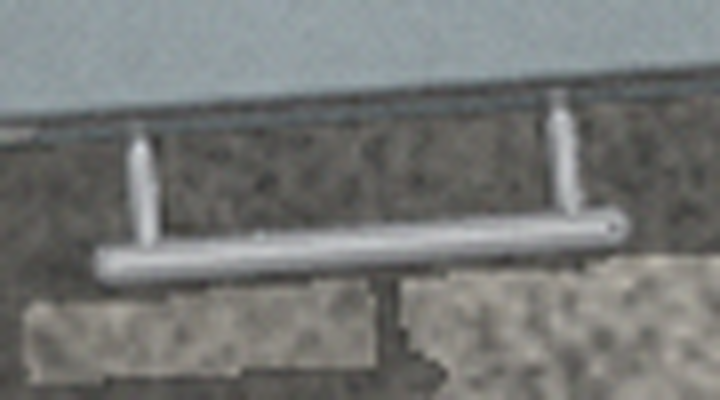

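```bash
python3 -m handwheel '-1 0 0 0 0 0 0; -1 0 0 0 0 0 0'; python3 - <<'E'
from h import *
a=cv2.imread('pics/top0.png');b=get_image('top')
d=cv2.absdiff(a,b)[180:230,180:320].max(2); print('bystander region px changed>40:',(d>40).sum())
print(ctrl.finish_job())
E
```

```text
clock: 30.0
eef_pos: [413.9, -294.9, 231.1]
tool_rot: [-3.128, 1.539, -3.068]
force: [-0.4, 0.4, 0.5]
width: -0.2
bystander region px changed>40: 0
the job is handed in; nothing more can be done
None
```

The job was finished and handed in at about 30 s of the 72 s allowed. As far as my checks can show, every step was done in the order asked.

- **Opening and pressing:** I pulled the drawer to its stop and pressed the front button, then the rear one, each until it stalled at 13–15 N. The front plunger stayed in and the rear one sprang back out.
- **Moving the faulty pipette:** I lifted the front pipette out and lowered it until it rested on the tray floor. Then I let go. The pictures show it lying flat in the orange tray.
- **Closing the drawer:** I pushed the drawer in until it stopped at about 10–13 N. The sound pipette lay in its bay in the last picture before closing; inside the shut drawer I could not see it.
- **Last checks:** The arm was clear of everything at hand-in. The picture region around the jar, cup and carton showed no pixel changed noticeably from the start.

One reading disagreed: the drawer came out about 181 mm, not 185. The handle also ended about 2 mm further in than at the start, so I think the drawer began slightly open. Both ends felt like hard stops.

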